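# Carry a tall yarn cone in its swing-handle carrier to the winder's feed stand

### The job

Pick up the cone carrier by the wooden grip of its handle, lift it well clear of the table and steady it there, level and with the tall cone upright, for at least five seconds: the cone stands higher than the handle's soft pivots, so the carrier wants to roll over and must be balanced all the time it is in the air. Then carry it, still upright, through the air to the feed stand, set it down gently and flat in the middle of the stand's lip, and let go. Never touch or tip the cone, carry by the grip only, and leave the other things on the table alone.

Things in the scene. Friction and masses are not known exactly. Their poses are not given: they have to be found in the camera images.
- carrier: Cone carrier without its handle: round aluminium tray, 116 mm across the flat underside, 120 mm over the rim, floor 5 mm thick, rim 14 mm high, 4 mm thick; two ears, at the ends of its y diameter, rise to 40 mm. 0.20 kg. Origin: centre of the underside; z up when level; y along the line of the pivots and the grip. Turning about +y leans it to its +x.
- pivot (a point): Middle of the pivot line, on the tray, 30 mm above its underside. Loaded, the tray is top-heavy about it: gravity tips it by about 0.22 N m per rad, the bushes pull it in line with the handle by only 0.12, so with the grip held still its lean grows e-fold in about 0.5 to 1 s. Leaning the handle the other way by twice the tray's lean brings it back. Inertia of tray and cone 0.0036 kg m2.
- grip (a point): Centre of the handle's wooden grip: a bar 90 mm long (along y), 18 mm wide (x), 20 mm high, to be pinched across its width from above. 198 mm above the pivot line, so 228 mm above the tray's underside when the handle is straight. The handle is a wire bail, 0.05 kg, legs 69 mm either side of the middle; axes as the carrier's when straight.
- bail (a joint): Lean of the handle relative to the tray about the carrier's y axis, rad; 0 = handle straight up from the tray, positive = its grip towards the carrier's +x. Rubber bushes: spring 0.12 N m per rad towards 0, damping 0.065 N m s per rad (so a quick turn of the handle drags the tray along with it; a lasting lean acts as the spring says), free up to 1.2 rad either way.
- cone: Tall full cone of cream yarn with a cardboard tube, standing loose on the tray's floor, inside the rim with 2 to 4 mm of play. 175 mm high plus 14 mm of tube, 104 mm across the base, about 80 mm across the top, 0.50 kg nominal (varies by a tenth), centre of mass about 80 mm above its base. Origin: centre of its base; z along its axis.
- stand: Feed stand, fixed: a low square grey plinth 200 x 200 mm with a flat top 30 mm above the table and a steel lip round it, 8 mm wide and 10 mm high; 184 mm clear inside the lip. Origin: centre of its underside; z up. A thin wire yarn guide with an eye, 60 mm high, stands outside the lip at the middle of its +x side.
- stand_top (a point): Centre of the stand's flat top, where the middle of the tray's underside is to stand.
- small_cone: Bystander: small pink yarn cone standing on the table, 66 mm across, 99 mm high; origin at the centre of its base.
- spool: Bystander: wooden spool standing on the table, 52 mm across, 60 mm high; origin at the centre of its base.
- jar: Bystander: glass jar with a steel cap, 64 mm across, 85 mm high; origin at the centre of its base.

How it is judged:
On the way:
1. the carrier is held in the air, 20 mm or more above the table and touching neither stand nor table, level and with the cone upright (both within 0.15 rad) for 5 s on end (height (world z) of carrier above 0.02 m and contact force between carrier and stand below 0.2 N and angle between each of carrier, cone's own z axis and vertical below 0.15 rad), for 5 s.
At the end, for the whole second after the job is handed in: The carrier stands flat on the feed stand's top inside the lip, its middle within 28 mm of the stand's middle and level within 0.04 rad; the cone stands upright in the tray within 0.05 rad, on its floor; all is at rest and released (horizontal distance between carrier and stand_top below 0.028 m and z of carrier in the frame of stand_top below 0.004 m and angle between carrier's own z axis and vertical below 0.04 rad and angle between cone's own z axis and vertical below 0.05 rad and horizontal distance between cone and carrier below 0.008 m and z of cone in the frame of carrier below 0.01 m and linear speed of each of carrier, cone below 0.02 m/s); the robot touches nothing.
It fails at once if the carrier or the cone is tipped more than 0.3 rad (angle between any of carrier, cone's own z axis and vertical above 0.3 rad).
It fails at once if the robot touches the cone (contact force between any of the arm, the fingers and cone above 0.5 N).
It fails at once if the carrier is lifted by anything but the grip (height (world z) of carrier above 0.012 m and z of carrier in the frame of stand_top above 0.012 m and distance between the grasp point and grip above 0.055 m).
It fails at once if the carrier is slammed down on the stand (more than 70 N) (contact force between carrier and stand above 70 N).
It fails at once if a bystander is moved more than 20 mm (distance of any of small_cone, spool, jar from where it was at the start of the episode above 0.02 m).
It also fails if it takes over 72 s, if anything falls off the work surface, if the arm or the gripper's body presses on something with over 40 N, if the wrist force passes 120 N, or if a joint passes its speed limit or range.

### The arm

A 6-joint arm with a two-finger parallel gripper is mounted at the origin on the work surface. World frame = base frame: x ahead of the robot, y to its left, z up, the work surface at z = 0. Lengths are in m, angles in rad, forces in N, time in s.
With the tool pointing down it reaches from about 0.375 to 0.9 m from the base axis. Payload 3.1 kg.
Tool frame: the origin (TCP) lies midway between the tips of the shut fingers; the grasp point (between the pads) lies 19 mm behind it; z points along the fingers, y is the line along which they close (so a half turn about z gives the same grasp; the last joint's range is limited). The gripper opens to 87 mm and grips with 3 to 60 N. Pads are 19 mm wide; open, the fingers measure 117 mm over their backs; the gripper's body (75 mm by 190 mm) begins 51 mm behind the grasp point.
Start: joints at [-1.367, 0.527, 1.433, -0, 1.181, -0.178], TCP at [0.233, -0.58, 0.223] pointing down, gripper open.
Joint ranges: [-3.08, 3.08], [-0.75, 2.2], [0.22, 2.44], [-1.43, 4.57], [0, 2.65], [-2.85, 2.85]. Speed limits (rad/s): [2.79, 2.79, 3.14, 3.14, 3.14, 3.14].

### API

Orientations are given as a unit quaternion [x, y, z, w].
In Python, from rig import robot gives the robot as it stands. The module is installed in compiled form; this text tells all that it offers.
- The arm moves only by the tool play_rows, never from a script. Its arguments are lists of equal length, an entry for each row: "gripper": the closure, from -1 (fully open) to 1 (shut); "delta_pos": the shift along the tool's x, y, z in cm, a list of three; "turn": the turn, a rotation vector about the tool's x, y, z in rad, a list of three. A call has 1 to 12 rows; each row is the pose to reach, as a shift and turn from the pose commanded when the call began, along the tool's axes at that moment; what a row does not reach only later rows make up. A row lasts 1/8 s, in which the tool goes at most 62.5 mm and 10.7 degrees, less where a joint would pass 70% of its speed; a pose out of reach is approached as far as the arm can. A call with a gripper value outside its range is refused whole. The fingers move at their own pace and stop on an object; "squeeze" is the grip in N (left out, the last holds). Time passes only in rows, so rows that repeat a pose let the fingers close. It gives the time, the measured TCP pose, the force, the opening and the grip force at its end, in the units of the state.
- robot.get_obs(): the state, without advancing time (a new reading comes with each control period).
- robot.camera(name): name is "side" or "top"; returns a dict with "color" (480x640x3 uint8, red, green, blue), "vfov" (degrees; the focal length in pixels is half the picture's height over the tangent of half this angle, whatever the lens; pixels are square), "cx", "cy" (the principal point, pixels), "R" (3x3) and "t" (3): a world point X has camera coordinates R X + t. Camera axes: x right, y down, z forward; pixel columns grow to the right and rows downward; lengths in m; the calibration is good to about 2 mm. A picture is of the moment at which its call begins. There is no depth.
- robot.hand_in(): hands the job in; it is judged then, once.
The state is a dict: "time": time; "q": joint angles; "joint_velocities": joint speeds; "joint_torque": joint torques, N m; "position": TCP position; "tool_rot": TCP orientation; "ft_force": force on the tool from outside, world axes, zero at the start; "moment": the same for the moment, N m; "grip_width": finger opening in m; "grip_force": force on a finger pad.
Only numpy, scipy, OpenCV 4.12 (cv2) and the standard library are available. Lean on these libraries where they do the work, as an engineer would, in place of code of your own. Each camera call takes 0.05 s, during which the arm holds its last target. There are 200 camera calls.

## Working session

There is one attempt and no reset: what is moved stays moved. The work goes in short steps, Python scripts to look and compute and a tool call to move; the robot and the scene stay as the last step left them, time stands still between calls to the robot, and variables do not carry over. Pictures are saved under pics/ and viewed, at most 10 in all, crops included, and the job is handed in when it is done.

Besides the shell and the picture viewer there is one more tool, called after "Call:" as name(argument=value, ...) on one line, values as JSON. play_rows: Moves the arm, as the interface text tells. Its arguments: {"type":"object","properties":{"gripper":{"type":"array","items":{"type":"number"}},"delta_pos":{"type":"array","items":{"type":"array","items":{"type":"number"}}},"turn":{"type":"array","items":{"type":"array","items":{"type":"number"}}},"squeeze":{"type":"number"}},"required":["gripper","delta_pos","turn"]}

```bash
mkdir -p pics
python3 - <<'E'
from rig import robot
import cv2,numpy as np
o=robot.get_obs();print({k:np.round(v,3) for k,v in o.items()})
for n in("top","side"):
    c=robot.camera(n);cv2.imwrite(f"pics/{n}0.png",c["color"][:,:,::-1])
    print(n,c["vfov"],c["cx"],c["cy"],np.round(c["R"],4).tolist(),np.round(c["t"],4), np.round(-c["R"].T@c["t"],3))
    np.savez(f"{n}0.npz",**c)
E
```

```text
{'time': np.float64(0.0), 'q': array([-1.367,  0.528,  1.434, -0.   ,  1.181, -0.178]), 'joint_velocities': array([ 0.   ,  0.001, -0.   ,  0.001,  0.   , -0.002]), 'joint_torque': array([  0.   , -44.004, -17.659,   0.063,   0.058,  -0.   ]), 'position': array([ 0.233, -0.579,  0.222]), 'tool_rot': array([ 0.982,  0.19 , -0.   , -0.001]), 'ft_force': array([0.546, 0.945, 0.781]), 'moment': array([-0.011,  0.008, -0.002]), 'grip_force': np.float64(0.0), 'grip_width': np.float64(0.087)}
top 50.80571948619198 325.6392882285174 235.74888695954377 [[-0.0162, -0.9998, 0.0082], [-0.987, 0.0147, -0.16], [0.1599, -0.0107, -0.9871]] [-0.0023  0.5929  0.9256] [ 4.370e-01 -1.000e-03  1.009e+00]
side 46.47711970781281 327.2091507132442 242.09899609264585 [[-0.7144, -0.6997, 0.003], [-0.5234, 0.5316, -0.6659], [0.4644, -0.4773, -0.746]] [0.4216 0.4136 0.9229] [0.089 0.516 0.963]
```

View pics/top0.png

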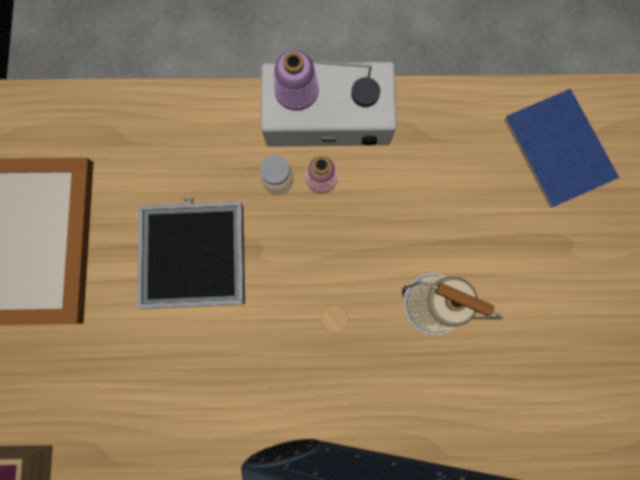

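View pics/side0.png

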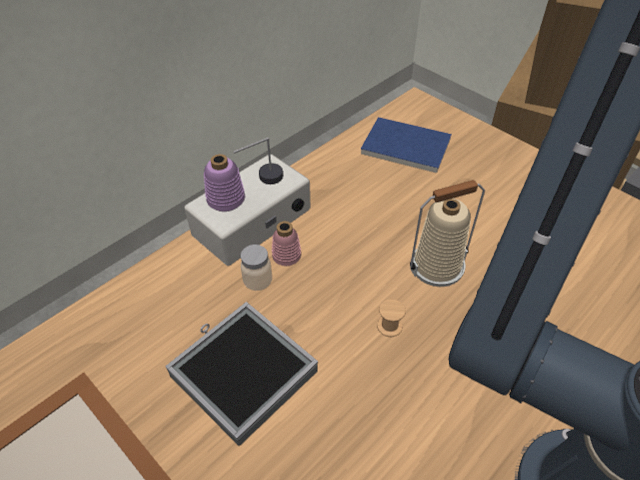

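The top view shows the grip at about (465,299), the tray at about (432,303) and the stand at about (191,254). In the side view the grip is at about (456,190) and the tray at about (439,265). Next I'll measure with masks and rays.

```bash
cat > h.py <<'E'
import numpy as np,cv2
def ld(n): return dict(np.load(n))
def cam(c):
    f=240/np.tan(np.radians(float(c["vfov"]))/2); return f,c["R"],c["t"],-c["R"].T@c["t"]
def ray(c,uv):
    f,R,t,o=cam(c); d=R.T@np.array([(uv[0]-c["cx"])/f,(uv[1]-c["cy"])/f,1]); return o,d/np.linalg.norm(d)
def onz(c,uv,z):
    o,d=ray(c,uv); return o+d*(z-o[2])/d[2]
def tri(c1,p1,c2,p2):
    A=np.zeros((3,3));b=np.zeros(3)
    rs=[ray(c1,p1),ray(c2,p2)]
    for o,d in rs:
        P=np.eye(3)-np.outer(d,d);A+=P;b+=P@o
    X=np.linalg.solve(A,b); return X,[np.linalg.norm((np.eye(3)-np.outer(d,d))@(X-o)) for o,d in rs]
def proj(c,X):
    f,R,t,o=cam(c);p=R@np.array(X)+t;return np.array([f*p[0]/p[2]+c["cx"],f*p[1]/p[2]+c["cy"]])
def grip(c,box):
    x0,y0,x1,y1=box;im=c["color"][y0:y1,x0:x1].astype(int)
    r,g,b=im[...,0],im[...,1],im[...,2]
    m=((r>60)&(r<165)&(r-g>38)&(g-b>10)).astype(np.uint8)
    n,l,s,_=cv2.connectedComponentsWithStats(m)
    k=1+np.argmax(s[1:,4]); ct=np.argwhere(l==k)[:,::-1].astype(np.float32)
    rc=cv2.minAreaRect(ct); bp=cv2.boxPoints(rc)+[x0,y0]
    e=sorted([(bp[i]+bp[(i+1)%4])/2 for i in range(4)],key=lambda p:-np.linalg.norm(p-np.array(rc[0])-[x0,y0]))[:2]
    return ct.mean(0)+[x0,y0],s[k,4],rc[1],sorted([tuple(p) for p in e])
E
python3 - <<'E'
from h import *
T,S=ld("top0.npz"),ld("side0.npz")
g1=grip(T,(395,265,510,340));g2=grip(S,(405,170,495,215));print(g1);print(g2)
print("grip",tri(T,g1[0],S,g2[0]))
e=[tri(T,g1[3][i],S,g2[3][j])for i,j in((0,0),(1,1),(0,1),(1,0))];print(e)
for uv in((140,206),(241,202),(243,303),(140,307)):print(onz(T,uv,.04))
for uv in((168,369),(247,306),(317,363),(240,438)):print(onz(S,uv,.04))
big=np.vstack([cv2.resize(T["color"][260:345,390:520],None,fx=5,fy=5,interpolation=2)[:,:650],cv2.resize(S["color"][170:290,380:510],None,fx=5,fy=5,interpolation=2)[150:]*1])[:,:,::-1]
cv2.imwrite("pics/crop0.png",cv2.resize(big,None,fx=.68,fy=.68,interpolation=3))
print(big.shape)
E
```

```text
(array([465.30827332, 299.42293167]), np.int32(532), (58.09396743774414, 10.022187232971191), [(np.float64(438.5350646972656), np.float64(287.0277671813965)), (np.float64(491.4649353027344), np.float64(310.9722328186035))])
(array([455.2120018 , 187.65999985]), np.int32(250), (6.402523517608643, 42.62501907348633), [(np.float64(434.58846282958984), np.float64(193.15769290924072)), (np.float64(475.71154022216797), np.float64(181.94230604171753))])
grip (array([ 0.46215058, -0.21862314,  0.23882952]), [np.float64(0.001493582570321475), np.float64(0.001493582570321461)])
[(array([ 0.48136451, -0.17925173,  0.23815528]), [np.float64(0.0012798002021507657), np.float64(0.0012798002021506868)]), (array([ 0.44344682, -0.25712459,  0.24056307]), [np.float64(0.0005759901087282356), np.float64(0.0005759901087283002)]), (array([ 0.44736749, -0.18339473,  0.2925835 ]), [np.float64(0.0338720124160543), np.float64(0.033872012416054406)]), (array([ 0.47288655, -0.23969791,  0.20911906]), [np.float64(0.040042764906773), np.float64(0.040042764906772936)])]
[0.65831957 0.35018151 0.04      ]
[0.66349949 0.15318723 0.04      ]
[0.46707398 0.14733333 0.04      ]
[0.46268264 0.34190325 0.04      ]
[0.65320433 0.35401946 0.04      ]
[0.65787511 0.16105352 0.04      ]
[0.46664906 0.15331247 0.04      ]
[0.45860528 0.3444323  0.04      ]
(875, 650, 3)
```

View pics/crop0.png

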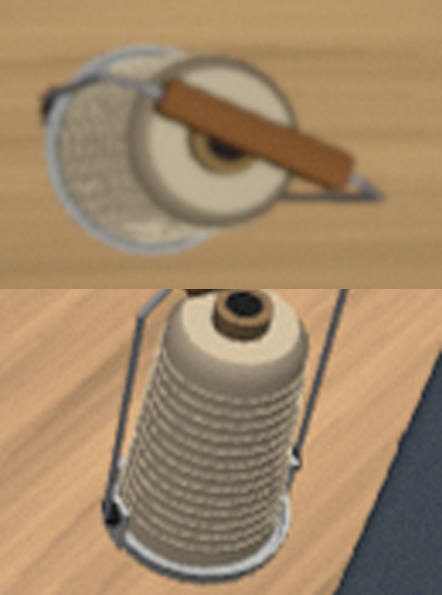

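Call:
play_rows(gripper=[-1,-1,-1,-1,-1,-1,-1,-1,-1,-1,-1], delta_pos=[[0,0,-5],[3,-2,-9],[9,-6.5,-9],[15,-10.5,-9],[20,-14.3,-9],[25,-18,-9],[30,-21.5,-9],[34.7,-24.9,-9],[34.7,-24.9,-9],[34.7,-24.9,-9],[34.7,-24.9,-9]], turn=[[0,0,0],[0,0,-0.1],[0,0,-0.2],[0,0,-0.35],[0,0,-0.5],[0,0,-0.6],[0,0,-0.7],[0,0,-0.735],[0,0,-0.735],[0,0,-0.735],[0,0,-0.735]])

```text
time: 1.48
position: [0.4618, -0.2204, 0.3124]
tool_rot: [0.848, 0.53, -0.0, 0.0]
ft_force: [-0.2, -0.8, 0.2]
grip_width: 0.0872
grip_force: 0.0
```

Run:
```python
from h import *
from rig import robot
from scipy.spatial.transform import Rotation as Ro
o=robot.get_obs();print(o["time"],o["position"],Ro.from_quat(o["tool_rot"]).as_matrix().round(4).tolist(),o["ft_force"],o["moment"])
c=robot.camera("side");np.savez("side1.npz",**c)
T=ld("top0.npz")
cv2.imwrite("pics/side1.png",cv2.resize(c["color"][60:320,300:600,::-1],None,fx=2.2,fy=2.2,interpolation=cv2.INTER_CUBIC))
print("tray",[onz(T,p,.014).round(4) for p in((434,303.5),(432,303))])
S=ld("side0.npz")
print(onz(S,(439,262),.014))
for p in((435,250),(440,230),(445,262),(470,300),(400,250),(448,212)):print(p,S["color"][p[1],p[0]],cv2.cvtColor(S["color"][p[1]:p[1]+1,p[0]:p[0]+1],cv2.COLOR_RGB2HSV)[0,0])
```

```text
1.475 [ 0.46179281 -0.22043489  0.31237445] [[0.439, 0.8985, -0.0006], [0.8985, -0.439, -0.0005], [-0.0007, -0.0003, -1.0]] [-0.18677857 -0.75747004  0.22023002] [ 0.01157974 -0.07095431 -0.00759319]
tray [array([ 0.4609, -0.2215,  0.014 ]), array([ 0.462 , -0.2176,  0.014 ])]
[ 0.46266448 -0.22234325  0.014     ]
(435, 250) [111 103  87] [ 20  55 111]
(440, 230) [141 128 108] [ 18  60 141]
(445, 262) [134 124 104] [ 20  57 134]
(470, 300) [195 155 116] [ 15 103 195]
(400, 250) [210 167 122] [ 15 107 210]
(448, 212) [79 63 49] [14 97 79]
```

View pics/side1.png

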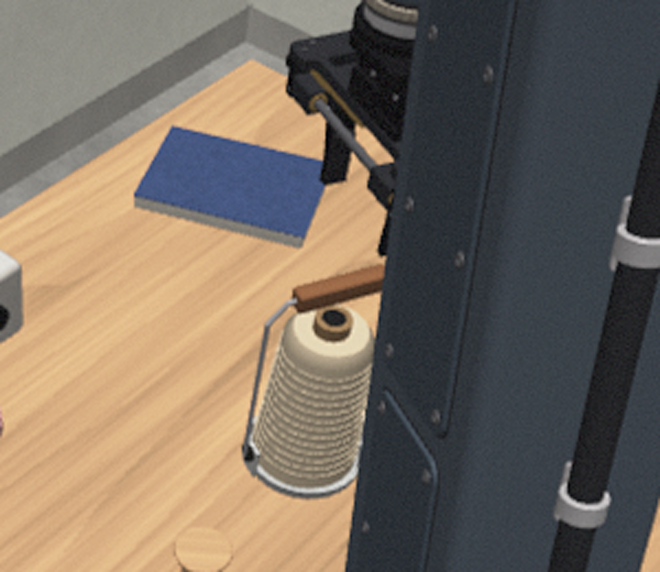

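The side view shows the cone standing upright around crop pixel (310,400). The arm link hides only its right edge, and the open gripper is lined up above the grip. I'm going down and closing.

Call:
play_rows(gripper=[-1,-1,-1,-1,-1,1,1,1,1,1], delta_pos=[[0,0,4],[0,0,7],[0,0,9],[0,0,10.1],[0,0,10.1],[0,0,10.1],[0,0,10.1],[0,0,10.1],[0,0,10.1],[0,0,10.1]], turn=[[0,0,0],[0,0,0],[0,0,0],[0,0,0],[0,0,0],[0,0,0],[0,0,0],[0,0,0],[0,0,0],[0,0,0]], squeeze=40)

```text
time: 2.78
position: [0.4624, -0.2191, 0.2117]
tool_rot: [0.848, 0.53, 0.0, 0.0]
ft_force: [0.3, -1.2, 0.5]
grip_width: 0.0451
grip_force: 0.0
```

Run:
```python
from h import *
from rig import robot
o=robot.get_obs();print(o["time"],o["position"],o["ft_force"],o["moment"],o["grip_width"],o["grip_force"])
c=robot.camera("side");t=robot.camera("top")
S=cv2.resize(c["color"][100:320,350:600],None,fx=1.8,fy=1.8,interpolation=2);T=cv2.resize(t["color"][200:420,380:600],None,fx=1.8,fy=1.8,interpolation=2)
cv2.imwrite("pics/g2.png",np.hstack([S[:396,:400],T[:396,:390]])[:,:,::-1])
```

```text
2.775 [ 0.46240984 -0.21906149  0.21166787] [ 0.29695701 -1.21973559  0.54151637] [ 0.03279761 -0.07401758  0.02233241] 0.045149475710923495 0.0
```

View pics/g2.png

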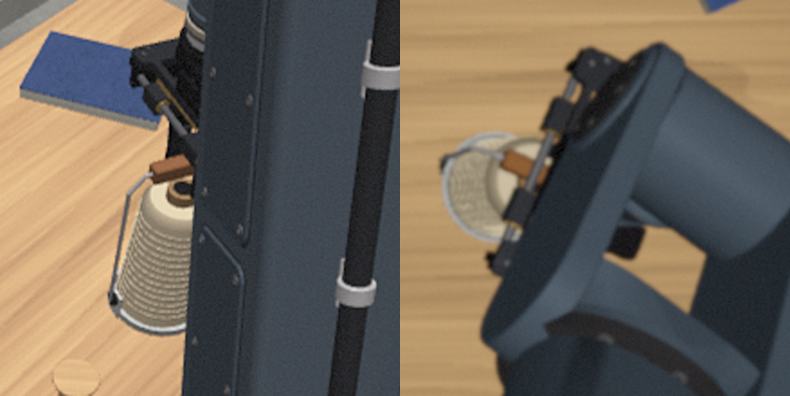

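The fingers are still closing in both views, with the grip between them and well centred. I'll finish the grip, then turn the carrier while it stands on the table so its pivot axis lies along world y.

Call:
play_rows(gripper=[1,1,1,1,1,1,1,1,1,1,1,1], delta_pos=[[0,0,0],[0,0,0],[0,0,0],[0,0,0],[0,0,0],[0,0,0],[0,0,0],[0,0,0],[0,0,0],[0,0,0],[0,0,0],[0,0,0]], turn=[[0,0,0],[0,0,0],[0,0,0],[0,0,0],[0,0,-0.06],[0,0,-0.14],[0,0,-0.22],[0,0,-0.3],[0,0,-0.38],[0,0,-0.4545],[0,0,-0.4545],[0,0,-0.4545]])

```text
time: 4.38
position: [0.4622, -0.2191, 0.2115]
tool_rot: [0.707, 0.707, -0.0, -0.0]
ft_force: [-0.3, -0.6, -0.1]
grip_width: 0.0177
grip_force: 40.0
```

Run:
```python
from h import *
from rig import robot
from scipy.spatial.transform import Rotation as Ro
o=robot.get_obs();print(o["time"],o["position"],o["ft_force"],o["moment"],o["grip_width"],o["grip_force"],Ro.from_quat(o["tool_rot"]).as_matrix().round(4).tolist())
c=robot.camera("side");t=robot.camera("top");np.savez("side2.npz",**c);np.savez("top2.npz",**t)
S=cv2.resize(c["color"][150:320,370:500],None,fx=3.4,fy=3.4,interpolation=2);T=cv2.resize(t["color"][240:380,380:500],None,fx=2.8,fy=2.8,interpolation=2)
C=np.zeros((578,790,3),np.uint8);C[:S.shape[0],:S.shape[1]]=S;C[:T.shape[0],450:450+T.shape[1]]=T
cv2.imwrite("pics/g3.png",C[:,:,::-1])
hsv=cv2.cvtColor(c["color"],cv2.COLOR_RGB2HSV)
for v in range(200,285,8):print(v,hsv[v,405:470:3,1].tolist())
```

```text
4.375 [ 0.46219977 -0.21911294  0.21153484] [-0.3195621  -0.58561691 -0.14448959] [-0.03924525 -0.08625131  0.14959101] 0.01768370972697982 39.999712547287345 [[-0.001, 1.0, -0.0004], [1.0, 0.001, 0.0], [0.0, -0.0004, -1.0]]
200 [99, 106, 101, 98, 102, 102, 99, 102, 103, 108, 105, 94, 131, 138, 138, 129, 114, 43, 54, 52, 74, 38]
208 [106, 101, 105, 101, 103, 99, 104, 109, 94, 58, 54, 5, 53, 113, 104, 97, 88, 105, 67, 22, 65, 59]
216 [101, 100, 100, 102, 104, 101, 103, 91, 55, 5, 58, 49, 49, 49, 49, 64, 65, 53, 51, 53, 51, 59]
224 [97, 104, 105, 105, 104, 105, 103, 58, 48, 40, 59, 57, 53, 59, 57, 57, 58, 55, 53, 57, 46, 61]
232 [104, 102, 103, 103, 100, 103, 55, 60, 5, 54, 58, 61, 53, 58, 54, 58, 56, 32, 48, 8, 55, 57]
240 [101, 102, 99, 99, 97, 62, 60, 34, 50, 55, 51, 54, 60, 58, 56, 57, 56, 36, 45, 49, 53, 42]
248 [98, 96, 99, 98, 40, 56, 59, 16, 56, 58, 55, 49, 58, 57, 57, 55, 58, 54, 40, 54, 47, 60]
256 [95, 100, 58, 6, 59, 57, 8, 60, 56, 57, 58, 54, 58, 61, 57, 58, 55, 63, 46, 42, 59, 60]
264 [105, 100, 22, 6, 57, 53, 21, 58, 54, 57, 55, 58, 57, 56, 55, 54, 52, 54, 40, 44, 75, 69]
272 [101, 100, 100, 7, 5, 5, 4, 23, 56, 62, 55, 56, 62, 55, 55, 57, 51, 36, 39, 65, 45, 46]
280 [103, 101, 104, 101, 102, 15, 4, 3, 10, 51, 60, 58, 57, 58, 60, 27, 14, 44, 34, 68, 34, 55]
```

View pics/g3.png

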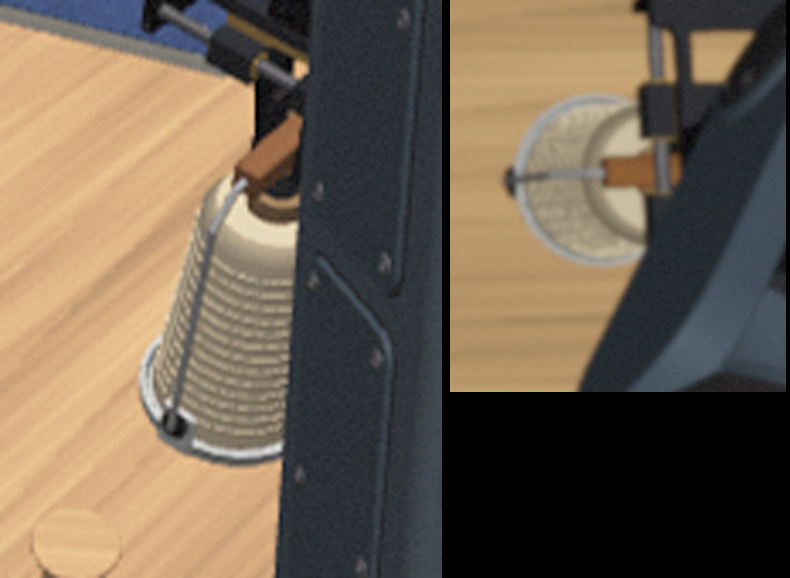

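The tray is standing flat and the handle is held at the middle. The cone's left silhouette is clear, from about (430,208) to (414,256) in the image. I'll use that edge as the lean sensor, with this upright pose as zero.

```bash
cat > m.py <<'E'
import sys
from h import *
from scipy.spatial.transform import Rotation as Ro
L=.1815; HU,HL=.150,.060
def geo(c,p,R,th):
    P=p+R[:,2]*L; x=np.array([R[0,1],R[1,1],0]);x/=np.linalg.norm(x)
    return [proj(c,P+(h-.025)*(np.sin(th)*x+np.array([0,0,np.cos(th)]))) for h in(HU,HL)],np.linalg.norm(P-cam(c)[3])
def edge(c,a):
    s=cv2.GaussianBlur(cv2.cvtColor(c["color"],cv2.COLOR_RGB2HSV)[...,1].astype(np.float32),(0,0),.7)
    pts=[]
    for v in range(int(a[0][1])-8,int(a[1][1])+9):
        uc=a[1][0]+(v-a[1][1])*(a[0][0]-a[1][0])/(a[0][1]-a[1][1]); r=s[v]
        for u in range(int(uc)-42,int(uc)-5):
            if r[u]>=80>r[u+1] and r[u+2:u+6].max()<80: pts.append((v,u+(r[u]-80)/(r[u]-r[u+1])));break
    pts=np.array(pts);k=np.ones(len(pts),bool)
    for _ in range(4):
        b=np.polyfit(pts[k,0],pts[k,1],1);r=pts[:,1]-np.polyval(b,pts[:,0]);k=abs(r-np.median(r[k]))<max(.6,1.5*np.median(abs(r[k])))
    return b,k.sum(),r[k].std()
def meas(c,p,R,cal=None):
    a,D=geo(c,p,R,0);b,n,sd=edge(c,a)
    d=np.array([np.polyval(b,q[1])-q[0] for q in a])*D
    if cal is None:return d
    a2,_=geo(c,p,R,.02);J=np.array([(q2[0]-q[0]-b[0]*(q2[1]-q[1]))/.02 for q,q2 in zip(a,a2)])
    e=(d-cal)/D
    return e[0]/J[0],(e[0]-e[1])/(J[0]-J[1]),e,n,sd,J
if __name__=="__main__":
    from rig import robot
    o=robot.get_obs();c=robot.camera("side");np.savez("last.npz",**c)
    R=Ro.from_quat(o["tool_rot"]).as_matrix();p=o["position"]
    if "cal" in sys.argv: np.save("cal.npy",meas(c,p,R))
    phi=-R[:,2]@np.array([R[0,1],R[1,1],0]); x=np.array([R[0,1],R[1,1],0]);x/=np.linalg.norm(x);phi=-R[:,2]@x
    t1,t2,e,n,sd,J=meas(c,p,R,np.load("cal.npy"))
    psi=t1-phi
    print("t%.2f"%o["time"],"p",p.round(4),"phi %.4f swing %.4f"%(phi,R[2,0]),"th %.4f slope-th %.4f psi %.4f"%(t1,t2,psi),"e",e.round(2),n,sd.round(2),J.round(0),
      "F",o["ft_force"].round(1),"M",o["moment"].round(3),"-> phi4 %.3f"%(-1.05*psi))
E
python3 m.py cal; python3 m.py
```

```text
t4.47 p [ 0.4622 -0.2191  0.2115] phi 0.0003 swing -0.0000 th -0.0000 slope-th -0.0000 psi -0.0003 e [0. 0.] 38 0.14 [-60. -16.] F [-0.4  0.6  0.5] M [-0.041 -0.076  0.186] -> phi4 0.000
t4.53 p [ 0.4622 -0.2191  0.2115] phi 0.0003 swing 0.0000 th -0.0004 slope-th -0.0006 psi -0.0007 e [ 0.02 -0.  ] 38 0.14 [-60. -16.] F [-0.6  0.3 -0.3] M [-0.021 -0.024  0.093] -> phi4 0.001
```

Call:
play_rows(gripper=[1,1,1,1,1], delta_pos=[[0,0,-0.8],[0,0,-2.3],[0,0,-4],[0,0,-5.5],[0,0,-6.3]], turn=[[0,0,0],[0,0,0],[0,0,0],[0,0,0],[0,0,0]])

```text
time: 5.2
position: [0.4624, -0.2191, 0.2751]
tool_rot: [0.707, 0.708, 0.0, 0.0]
ft_force: [0.1, -0.6, -7.6]
grip_width: 0.0176
grip_force: 40.0
```

```bash
python3 m.py
```

```text
t5.20 p [ 0.4624 -0.2191  0.2751] phi -0.0004 swing -0.0001 th -0.0717 slope-th -0.0778 psi -0.0713 e [4.73 0.96] 34 0.23 [-66. -17.] F [ 0.1 -0.6 -7.6] M [-0.094 -0.163 -0.016] -> phi4 0.075
```

Call:
play_rows(gripper=[1,1,1,1,1], delta_pos=[[0,0,-0.5],[0,0,-1],[0,0,-1.5],[0,0,-2],[0,0,-2]], turn=[[0.085,0,0],[0.085,0,0],[0.085,0,0],[0.085,0,0],[0,0,0]])

```text
time: 5.88
position: [0.4635, -0.2195, 0.2949]
tool_rot: [0.706, 0.708, 0.001, 0.002]
ft_force: [1.4, -0.5, -7.1]
grip_width: 0.0175
grip_force: 40.0
```

```bash
python3 m.py
```

```text
t5.88 p [ 0.4635 -0.2195  0.2949] phi -0.0040 swing -0.0010 th -0.1586 slope-th -0.2666 psi -0.1545 e [12.22 -2.85] 18 0.34 [-77. -21.] F [ 1.4 -0.5 -7.1] M [ 0.015 -0.517  0.048] -> phi4 0.162
```

Run:
```python
from h import *
c=ld("last.npz")
cv2.imwrite("pics/l1.png",cv2.resize(c["color"][120:280,370:530,::-1],None,fx=3.6,fy=3.6,interpolation=2))
```

```text
(no output)
```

View pics/l1.png

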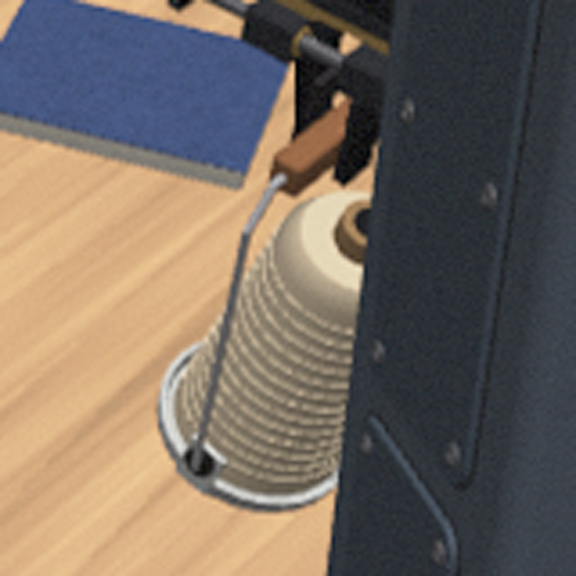

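The picture shows the cone really leaning right (−x) by about 0.15 rad or more. I was rotating about the TCP, which swings the pivot, so part of this is a transient. I'll model it exactly before moving again.

Run:
```python
from h import *
c=ld("last.npz");c2=ld("side2.npz")
for nm,cc,p,phi in(("table",c2,[.4622,-.2191,.2115],0),("now",c,[.4635,-.2195,.2949],-.004)):
    p=np.array(p);
    for y in(.062,.069): print(nm,"ear",proj(cc,p+[-.1815*np.sin(phi),y,-.1815]),"gripend",proj(cc,p+[0,.045,.0165]))
    a=proj(cc,p+[0,.065,-.1815]);print("d/dx 10mm",proj(cc,p+[.01,.065,-.1815])-a, "d/dz",proj(cc,p+[0,.065,-.1715])-a,"dy",proj(cc,p+[0,.075,-.1815])-a)
def ball(c,box):
    x0,y0,x1,y1=box;g=c["color"][y0:y1,x0:x1].max(2);v,u=np.nonzero(g<55);return u.mean()+x0,v.mean()+y0,len(u)
print(ball(c2,(412,265,432,285)),ball(c,(415,236,438,258)))
T=ld("side2.npz");print(grip(c2,(430,175,470,215)),grip(c,(436,140,472,180)))
# cone tube brown & rim leftmost
```

```text
table ear [421.80433933 274.12324307] gripend [441.01664998 203.41970313]
table ear [419.76381541 275.96597014] gripend [441.01664998 203.41970313]
d/dx 10mm [-3.71089737 -2.57935792] d/dz [ 0.60597344 -2.94367552] dy [-2.92560513  2.64201353]
now ear [426.46711301 247.73217244] gripend [447.85764444 169.12934632]
now ear [424.3296923  249.59657305] gripend [447.85764444 169.12934632]
d/dx 10mm [-3.93241652 -2.61188108] d/dz [ 0.67191284 -3.27964837] dy [-3.06483524  2.67522557]
(np.float64(421.4761904761905), np.float64(275.0), 21) (np.float64(425.46153846153845), np.float64(248.34615384615384), 26)
(array([449.66666603, 193.37254906]), np.int32(153), (7.809496879577637, 22.126909255981445), [(np.float64(441.9058828353882), np.float64(200.22352981567383)), (np.float64(458.70588397979736), np.float64(185.82352876663208))]) (array([457.23809433, 158.49404716]), np.int32(168), (7.863182544708252, 24.99368667602539), [(np.float64(448.324923992157), np.float64(165.9589900970459)), (np.float64(467.9779176712036), np.float64(150.5173511505127))])
```

The pivot ear is where I predicted, so the handle follows the tool. The excess lean points to a constant bias torque, most likely the cone standing off-centre in its 2–4 mm of play. I'll fit that bias and plan with it.

Call:
play_rows(gripper=[1,1,1], delta_pos=[[0,0,0],[0,0,0],[0,0,0]], turn=[[0.16,0,0],[0.25,0,0],[0.25,0,0]])

```text
time: 6.3
position: [0.464, -0.2192, 0.2939]
tool_rot: [0.701, 0.703, -0.087, -0.087]
ft_force: [1.7, -0.3, -8.9]
grip_width: 0.0175
grip_force: 40.0
```

```bash
python3 m.py
python3 - <<'E'
from sim import sim
for th0 in(-.15,-.18,-.21):
  print(th0,sim(th0,-.5,[.16,.25,.25],[0]*3,x0=0,tau=-.009,pre=.05))
E
```

```text
t6.30 p [ 0.464  -0.2192  0.2939] phi 0.2452 swing 0.0001 th 0.0201 slope-th -0.0310 psi -0.2250 e [-1.38 -2.95] 32 0.31 [-69. -18.] F [ 1.7 -0.3 -8.9] M [-0.032 -1.385  0.032] -> phi4 0.236
-0.15 [(-0.173, -0.43, 0.0), (-0.065, 0.49, 0.14), (0.034, 0.55, 0.239), (0.079, 0.38, 0.25)]
-0.18 [(-0.204, -0.46, 0.0), (-0.101, 0.44, 0.14), (-0.009, 0.49, 0.239), (0.028, 0.31, 0.25)]
-0.21 [(-0.235, -0.49, 0.0), (-0.137, 0.39, 0.14), (-0.052, 0.43, 0.239), (-0.023, 0.24, 0.25)]
```

Call:
play_rows(gripper=[1,1,1,1,1], delta_pos=[[0,0,0],[0,0,0],[0,0,0],[0,0,0],[0,0,0]], turn=[[0,0,0],[0,0,0],[-0.09,0,0],[-0.175,0,0],[-0.175,0,0]])

```text
time: 6.98
position: [0.4601, -0.2188, 0.2952]
tool_rot: [0.707, 0.707, -0.027, -0.028]
ft_force: [-2.6, -0.1, -7.8]
grip_width: 0.0174
grip_force: 40.0
```

```bash
python3 - <<'E'
from h import *
c=ld("last.npz")
def ball(c,box):
    x0,y0,x1,y1=box;g=c["color"][y0:y1,x0:x1].max(2);v,u=np.nonzero(g<55);return u.mean()+x0,v.mean()+y0,len(u)
p=np.array([.464,-.2192,.2939]);
for phi in(.245,.2): 
  q=proj(c,p+[-.1815*np.sin(phi),.0655,-.1815*np.cos(phi)]);u,v=map(int,q);print(phi,q,ball(c,(u-11,v-11,u+11,v+11)))
E
python3 m.py
```

```text
0.245 [443.4492571  259.12864106] (np.float64(443.2692307692308), np.float64(258.46153846153845), 26)
0.2 [440.0480462  257.55381315] (np.float64(442.88), np.float64(258.64), 25)
t6.97 p [ 0.4601 -0.2188  0.2952] phi 0.0777 swing 0.0004 th 0.0300 slope-th 0.0412 psi -0.0476 e [-1.88  0.02] 41 0.19 [-63. -17.] F [-2.6 -0.1 -7.8] M [-0.025  0.037  0.047] -> phi4 0.050
```

Call:
play_rows(gripper=[1,1,1,1,1], delta_pos=[[0,0,0],[0,0,0],[0,0,0],[0,0,0],[0,0,0]], turn=[[-0.025,0,0],[-0.025,0,0],[-0.025,0,0],[-0.025,0,0],[0,0,0]])

```text
time: 7.65
position: [0.462, -0.2191, 0.2946]
tool_rot: [0.706, 0.707, -0.027, -0.027]
ft_force: [0.6, 0.1, -7.3]
grip_width: 0.0176
grip_force: 40.0
```

```bash
python3 m.py
```

```text
t7.65 p [ 0.462  -0.2191  0.2946] phi 0.0766 swing 0.0002 th 0.0085 slope-th 0.0267 psi -0.0681 e [-0.54  0.7 ] 26 0.26 [-63. -17.] F [ 0.6  0.1 -7.3] M [ 0.001 -0.207 -0.023] -> phi4 0.071
```

Call:
play_rows(gripper=[1,1,1,1,1,1], delta_pos=[[0,0,0],[0,0,0],[0,0,0],[0,0,0],[0,0,0],[0,0,0]], turn=[[-0.008,0,0],[-0.008,0,0],[-0.008,0,0],[-0.008,0,0],[0,0,0],[0,0,0]])

```text
time: 8.45
position: [0.4625, -0.2192, 0.2945]
tool_rot: [0.706, 0.707, -0.027, -0.026]
ft_force: [0.1, -0.9, -7.6]
grip_width: 0.0176
grip_force: 40.0
```

```bash
python3 m.py
```

```text
t8.45 p [ 0.4625 -0.2192  0.2945] phi 0.0748 swing -0.0001 th -0.1019 slope-th -0.2065 psi -0.1767 e [ 7.65 -3.73] 23 0.33 [-75. -20.] F [ 0.1 -0.9 -7.6] M [-0.023 -0.358 -0.042] -> phi4 0.186
```

Run:
```python
from h import *
c=ld("last.npz")
s=cv2.GaussianBlur(cv2.cvtColor(c["color"],cv2.COLOR_RGB2HSV)[...,1].astype(np.float32),(0,0),.7)
from m import geo
R=np.array([[0,1,0],[1,0,0],[0,0,-1.]]);a,_=geo(c,np.array([.4625-.1815*.0747,-.2192,.2945]),R,0);print(a)
for v in range(176,246,4):
    r=s[v,400:475];k=[(400+u) for u in range(74) if r[u]>=80>r[u+1] or r[u]<80<=r[u+1]];print(v,k, r[10:60:2].astype(int).tolist())
```

```text
[array([461.848766  , 191.19603879]), array([453.68440999, 223.99319904])]
176 [440, 444, 459] [105, 104, 104, 105, 104, 103, 102, 104, 103, 103, 101, 99, 99, 103, 104, 98, 29, 51, 99, 100, 100, 102, 100, 100, 89]
180 [438, 442, 452] [104, 103, 101, 102, 103, 103, 103, 102, 100, 98, 101, 103, 102, 101, 96, 30, 54, 101, 100, 100, 100, 89, 61, 55, 49]
184 [436, 440, 449] [102, 103, 103, 102, 102, 99, 97, 99, 101, 103, 102, 101, 100, 97, 33, 55, 101, 99, 101, 95, 67, 58, 58, 51, 48]
188 [436, 439, 446] [102, 102, 100, 99, 97, 100, 103, 103, 101, 100, 100, 100, 101, 88, 31, 92, 101, 102, 95, 59, 55, 56, 58, 53, 48]
192 [435, 439, 444] [100, 97, 97, 101, 102, 100, 101, 100, 100, 100, 100, 100, 100, 75, 34, 100, 104, 94, 60, 57, 55, 56, 57, 57, 54]
196 [435, 438, 442] [98, 103, 103, 100, 101, 100, 100, 101, 100, 101, 101, 100, 101, 43, 60, 104, 93, 59, 56, 55, 55, 57, 58, 58, 57]
200 [434, 438, 440] [102, 101, 102, 100, 101, 101, 102, 101, 101, 100, 101, 104, 99, 32, 76, 89, 58, 56, 56, 54, 56, 56, 55, 57, 56]
204 [434] [100, 101, 101, 101, 102, 102, 101, 99, 101, 104, 105, 104, 83, 27, 78
[... 510 characters left out ...]
7, 58, 56, 56, 56]
224 [423] [103, 104, 103, 102, 103, 103, 100, 51, 13, 46, 57, 33, 23, 55, 55, 56, 56, 57, 56, 56, 55, 57, 56, 54, 54]
228 [420] [102, 103, 102, 103, 103, 92, 24, 5, 34, 57, 56, 22, 36, 56, 56, 56, 55, 56, 56, 55, 56, 56, 56, 55, 53]
232 [419] [104, 103, 102, 102, 100, 38, 4, 19, 58, 56, 51, 19, 47, 55, 57, 55, 57, 55, 54, 55, 56, 55, 56, 55, 56]
236 [418] [102, 101, 100, 99, 92, 19, 5, 48, 57, 55, 43, 15, 53, 56, 56, 55, 56, 56, 56, 56, 57, 55, 55, 55, 56]
240 [418] [100, 97, 98, 97, 91, 17, 4, 37, 56, 56, 33, 24, 56, 56, 57, 56, 56, 56, 56, 57, 56, 53, 53, 55, 54]
244 [419] [97, 97, 98, 96, 96, 44, 3, 10, 52, 43, 11, 37, 56, 55, 56, 56, 58, 55, 54, 58, 57, 55, 56, 56, 56]
```

```bash
python3 - <<'E'
s=open("m.py").read()
a=s.index("        for u in range(int(uc)-42");b=s.index("    pts=np.array(pts)")
s=s[:a]+"""        for u in range(int(uc)-42,int(uc)-3):
            if r[u]>=80>r[u+1] and min(r[u-2],r[u-3])>85 and 40<r[u+3:u+9].min() and r[u+3:u+9].max()<74:
                pts.append((v,u+(r[u]-80)/(r[u]-r[u+1])));break
"""+s[b:]
s=s.replace("HU,HL=.150,.060","HU,HL=.145,.075").replace('np.savez("last.npz",**c)','np.savez("s%.2f.npz"%o["time"],p=o["position"],q=o["tool_rot"],**c)')
s=s.replace("int(a[0][1])-8,int(a[1][1])+9","int(a[0][1])-4,int(a[1][1])+8")
open("m.py","w").write(s)
E
python3 - <<'E'
from m import *
c=ld("side2.npz");R0=np.array([[-.001,1,-.0003],[1,.001,0],[0,-.0003,-1]])
d=meas(c,np.array([.4622,-.2191,.2115]),R0);np.save("cal.npy",d);print(d,edge(c,geo(c,np.array([.4622,-.2191,.2115]),R0,0)[0]))
c=ld("last.npz");R=R0@Ro.from_rotvec([.0748,0,0]).as_matrix()
print(meas(c,np.array([.4625,-.2192,.2945]),R,d))
E
```

```text
[ -4.30911173 -27.84357108] (array([ -1.05888367, 677.98294067]), np.int64(3), np.float64(0.0780519173447321))
(np.float64(0.18982155494257338), np.float64(0.1737489690765705), array([-14.05006763,  -6.34524808]), np.int64(6), np.float64(0.2918222162899095), array([-74.0172402 , -29.67269195]))
```

```bash
python3 - <<'E'
s=open("m.py").read()
a=s.index("            if r[u]>=80");b=s.index("    pts=np.array(pts)")
s=s[:a]+"""            if r[u]>=80>r[u+1] and r[u+2:u+6].max()<80:
                x=u+(r[u]-80)/(r[u]-r[u+1])
                if abs(x+1.8-np.interp(v,W[:,1],W[:,0]))>1.7: pts.append((v,x));break
"""+s[b:]
s=s.replace("def edge(c,a):","""def wire(c,p,R):
    return np.array([proj(c,p+R[:,2]*(L-h)+R[:,0]*.069) for h in(.16,.12,.08,.04,0)])
def edge(c,a,W):""").replace("edge(c,a)\n","edge(c,a,wire(c,p,R))\n").replace("b,n,sd=edge(c,a)","b,n,sd=edge(c,a,wire(c,p,R))")
open("m.py","w").write(s)
E
python3 - <<'E'
from m import *
c=ld("side2.npz");R0=np.array([[-.001,1,-.0003],[1,.001,0],[0,-.0003,-1]]);p=np.array([.4622,-.2191,.2115])
d=meas(c,p,R0);np.save("cal.npy",d);a=geo(c,p,R0,0)[0];print(a,d,edge(c,a,wire(c,p,R0)));print(wire(c,p,R0).round(1).tolist())
p=np.array([.4625,-.2192,.2945]);c=ld("last.npz");R=R0@Ro.from_rotvec([.0748,0,0]).as_matrix()
print(meas(c,p,R,d),wire(c,p,R).round(1).tolist())
E
```

```text
[array([448.47376621, 220.0163635 ]), array([443.01959332, 243.02657578])] [-28.89960955 -30.66353283] (array([-2.98630979e-01,  4.90955371e+02]), np.int64(31), np.float64(0.10360357360382634))
[[430.4, 224.0], [427.5, 238.0], [424.8, 251.4], [422.3, 264.0], [419.8, 276.0]]
(np.float64(-0.1058469046483399), np.float64(-0.16986596494536627), array([7.38427718, 0.27394579]), np.int64(17), np.float64(0.25300134537547736), array([-69.76375174, -27.90527   ])) [[437.5, 192.4], [435.6, 209.0], [433.8, 224.7], [432.0, 239.6], [430.4, 253.7]]
```

Call:
play_rows(gripper=[1,1,1,1,1], delta_pos=[[0,0,0],[0,0,0],[0,0,0],[0,0,0],[0,0,0]], turn=[[0.11,0,0],[0.11,0,0],[0.11,0,0],[0.07,0,0],[0.015,0,0]])

```text
time: 9.12
position: [0.4621, -0.219, 0.2946]
tool_rot: [0.706, 0.707, -0.031, -0.031]
ft_force: [-0.1, 0.6, -6.9]
grip_width: 0.0175
grip_force: 40.0
```

```bash
sed -i 's/HU,HL=.145,.075/HU,HL=.145,.09/; s/int(a\[1\]\[1\])+8/int(a[1][1])+2/; s/(v-4)/(v-4)/' m.py; sed -i 's/int(a\[0\]\[1\])-4/int(a[0][1])-6/' m.py
python3 - <<'E'
from m import *
c=ld("side2.npz");R0=np.array([[-.001,1,-.0003],[1,.001,0],[0,-.0003,-1]]);p=np.array([.4622,-.2191,.2115])
d=meas(c,p,R0);np.save("cal.npy",d)
p=np.array([.4625,-.2192,.2945]);c=ld("last.npz");R=R0@Ro.from_rotvec([.0748,0,0]).as_matrix()
print(meas(c,p,R,d))
E
python3 m.py
```

```text
(np.float64(-0.10624003541577377), np.float64(-0.14429607929482005), array([7.26837156, 2.57106734]), np.int64(18), np.float64(0.16209075677158769), array([-68.41461915, -35.86138383]))
t9.12 p [ 0.4621 -0.219   0.2946] phi 0.0875 swing -0.0000 th -0.1319 slope-th -0.1768 psi -0.2193 e [9.29 3.37] 22 0.06 [-70. -37.] F [-0.1  0.6 -6.9] M [ 0.02  -0.489  0.013] -> phi4 0.230
```

Run:
```python
from sim import sim
f=lambda o:[(float(a),float(b)) for a,b,_ in o]
for tau in(-.009,-.0125,-.016):
  for th in(-.135,-.165):
    print(tau,th,f(sim(th,-.15,[.25]*3+[.2,.13,.12,.12],[0]*7,phi0=.0875,x0=0,tau=tau,pre=.05)))
# whole history check from 6.30
for tau in(-.006,-.009,-.012,-.015):
  for g in(.2,.22,.245):
   for th in (-.03,.02):
    o=sim(th,.3,[.25,.25,.16,.075,.075],[0]*5,phi0=.25,x0=0,tau=tau,g=g,pre=.05);a=o[-1]
    o=sim(a[0],a[1],[.05]*4+[.075],[0]*5,phi0=.075,x0=0,tau=tau,g=g,pre=.05);b=o[-1]
    o=sim(b[0],b[1],[.067]*4+[.075]*2,[0]*6,phi0=.075,x0=0,tau=tau,g=g,pre=.05);c=o[-1]
    o=sim(c[0],c[1],[.185]*3+[.145,.09],[0]*5,phi0=.075,x0=0,tau=tau,g=g,pre=.05);d=o[-1]
    print(tau,g,th,[float(q[0]) for q in(a,b,c,d)])
print("meas .03 .0085? -.106..-.144 -.132..-.177")
```

```text
-0.009 -0.135 [(-0.143, -0.17), (-0.003, 0.74), (0.038, 0.31), (0.084, 0.41), (0.09, 0.21), (0.066, 0.01), (0.082, 0.19), (0.11, 0.24)]
-0.009 -0.165 [(-0.174, -0.2), (-0.039, 0.69), (-0.005, 0.25), (0.033, 0.34), (0.029, 0.12), (-0.007, -0.09), (-0.005, 0.06), (0.005, 0.09)]
-0.0125 -0.135 [(-0.144, -0.21), (-0.01, 0.68), (0.023, 0.24), (0.059, 0.33), (0.054, 0.1), (0.015, -0.11), (0.015, 0.04), (0.023, 0.06)]
-0.0125 -0.165 [(-0.175, -0.24), (-0.046, 0.63), (-0.02, 0.18), (0.007, 0.26), (-0.008, 0.02), (-0.058, -0.22), (-0.073, -0.08), (-0.082, -0.09)]
-0.016 -0.135 [(-0.145, -0.24), (-0.017, 0.62), (0.008, 0.17), (0.034, 0.24), (0.017, 0.0), (-0.035, -0.23), (-0.053, -0.1), (-0.065, -0.11)]
-0.016 -0.165 [(-0.176, -0.27), (-0.053, 0.57), (-0.035, 0.1), (-0.018, 0.17), (-0.045, -0.09), (-0.109, -0.34), (-0.141, -0.23), (-0.17, -0.26)]
-0.006 0.2 -0.03 [0.004, 0.007, 0.065, 0.401]
-0.006 0.2 0.02 [0.107, 0.232, 0.633, 1.641]
-0.006 0.22 -0.03 [0.012, 0.027, 0.137, 0.658]
-0.006 0.22 0.02 [0.134, 0.346, 1.136, 3.276]
-0.006 0.245 -0.03 [0.023, 0.065, 0.323, 1.411]
-0.006 0.245 0.02 [
[... 249 characters left out ...]
147, -0.614, -1.71]
-0.009 0.245 0.02 [0.126, 0.348, 1.402, 4.886]
-0.012 0.2 -0.03 [-0.076, -0.257, -0.716, -1.395]
-0.012 0.2 0.02 [0.027, -0.032, -0.148, -0.154]
-0.012 0.22 -0.03 [-0.075, -0.299, -1.013, -2.456]
-0.012 0.22 0.02 [0.047, 0.02, -0.014, 0.164]
-0.012 0.245 -0.03 [-0.074, -0.362, -1.564, -4.873]
-0.012 0.245 0.02 [0.077, 0.132, 0.449, 1.713]
-0.015 0.2 -0.03 [-0.116, -0.389, -1.107, -2.294]
-0.015 0.2 0.02 [-0.013, -0.164, -0.539, -1.053]
-0.015 0.22 -0.03 [-0.119, -0.464, -1.595, -4.03]
-0.015 0.22 0.02 [0.004, -0.14, -0.579, -1.366]
-0.015 0.245 -0.03 [-0.122, -0.573, -2.498, -7.983]
-0.015 0.245 0.02 [0.029, -0.08, -0.489, -1.409]
meas .03 .0085? -.106..-.144 -.132..-.177
```

Call:
play_rows(gripper=[1,1,1,1,1,1], delta_pos=[[0,0,0],[0,0,0],[0,0,0],[0,0,0],[0,0,0],[0,0,0]], turn=[[0.16,0,0],[0.16,0,0],[0.16,0,0],[0.13,0,0],[0.03,0,0],[0.01,0,0]])

```text
time: 9.93
position: [0.4603, -0.2188, 0.2954]
tool_rot: [0.706, 0.706, -0.035, -0.035]
ft_force: [-1.9, 0.8, -6.9]
grip_width: 0.0176
grip_force: 40.0
```

```bash
python3 m.py
```

```text
t9.93 p [ 0.4603 -0.2188  0.2954] phi 0.1000 swing -0.0001 th -0.1535 slope-th -0.1877 psi -0.2535 e [10.98  4.6 ] 26 0.1 [-72. -38.] F [-1.9  0.8 -6.9] M [ 0.059 -0.115  0.003] -> phi4 0.266
```

```bash
cat > est.py <<'E'
import numpy as np
from scipy.optimize import least_squares
from sim import sim
def run(pr,segs,g=.22,**k):
    th,om,tau=pr;out=[]
    for ph0,rows,_ in segs:
        o=sim(th,om,rows,[0]*len(rows),phi0=ph0,x0=0,tau=tau,g=g,pre=.05,**k)
        th,om=o[-1][0],o[-1][1];out.append(th)
    return np.array(out),om
def fit(th0,segs,g=.22,s=.02,**k):
    "th0: first measured th; each seg: (phi at start, rows, measured th at end)"
    m=np.array([x[2] for x in segs])
    w=.001
    r=lambda p:np.r_[(p[0]-th0)/s,(p[1]+.1)/.3,(p[2]+.011)/.005,(run(p,segs,g,**k)[0]-m)/s]
    q=least_squares(r,[th0,-.1,-.011],diff_step=.02,x_scale=[.1,.3,.01])
    o,om=run(q.x,segs,g,**k);return q.x,o,om,q.cost
E
python3 - <<'E'
from est import *
segs=[(.075,[.185]*3+[.145,.09],-.155),(.09,[.25]*3+[.22,.12,.10],-.17)]
for g in(.2,.22,.24):
  for lag in(.04,.1):
    x,o,om,c=fit(-.125,segs,g,lag=lag);print(g,lag,x.round(4),o.round(3),round(float(om),2),round(c,2))
    for rows in([.3]*4+[.2,.12],[.3]*5+[.2,.12],[.28,.35,.35,.35,.25,.12]):
        z=sim(o[-1],om,rows,[0]*len(rows),phi0=.1,x0=0,tau=x[2],g=g,pre=.05,lag=lag);print("   ",rows,[float(a[0]) for a in z],float(z[-1][1]))
E
```

```text
0.2 0.04 [-0.1282 -0.1    -0.0166] [-0.162 -0.166] -0.29 0.71
    [0.3, 0.3, 0.3, 0.3, 0.2, 0.12] [-0.18, -0.016, 0.02, 0.058, 0.105, 0.058, 0.0] -0.23
    [0.3, 0.3, 0.3, 0.3, 0.3, 0.2, 0.12] [-0.18, -0.016, 0.02, 0.058, 0.105, 0.159, 0.121, 0.073] -0.14
    [0.28, 0.35, 0.35, 0.35, 0.25, 0.12] [-0.18, -0.036, 0.063, 0.12, 0.186, 0.164, 0.084] -0.27
0.2 0.1 [-0.1317 -0.1    -0.0157] [-0.156 -0.167] -0.4 0.51
    [0.3, 0.3, 0.3, 0.3, 0.2, 0.12] [-0.185, -0.111, -0.029, 0.011, 0.052, 0.043, -0.009] -0.46
    [0.3, 0.3, 0.3, 0.3, 0.3, 0.2, 0.12] [-0.185, -0.111, -0.029, 0.011, 0.052, 0.1, 0.099, 0.055] -0.39
    [0.28, 0.35, 0.35, 0.35, 0.25, 0.12] [-0.185, -0.123, -0.014, 0.061, 0.124, 0.138, 0.084] -0.59
0.22 0.04 [-0.1274 -0.1    -0.0149] [-0.161 -0.168] -0.31 0.37
    [0.3, 0.3, 0.3, 0.3, 0.2, 0.12] [-0.184, -0.022, 0.015, 0.056, 0.107, 0.068, 0.017] -0.17
    [0.3, 0.3, 0.3, 0.3, 0.3, 0.2, 0.12] [-0.184, -0.022, 0.015, 0.056, 0.107, 0.169, 0.142, 0.106] -0.05
    [0.28, 0.35, 0.35, 0.35, 0.25, 0.12] [-0.184, -0.043, 0.057, 0.118, 0.193, 0.181, 0.114] -0.17
0.22 0.1 [-0.1297 -0.115
[... 363 characters left out ...]
1    -0.0133] [-0.16 -0.17] -0.33 0.14
    [0.3, 0.3, 0.3, 0.3, 0.2, 0.12] [-0.187, -0.029, 0.008, 0.051, 0.107, 0.075, 0.032] -0.12
    [0.3, 0.3, 0.3, 0.3, 0.3, 0.2, 0.12] [-0.187, -0.029, 0.008, 0.051, 0.107, 0.177, 0.161, 0.138] 0.06
    [0.28, 0.35, 0.35, 0.35, 0.25, 0.12] [-0.187, -0.05, 0.05, 0.115, 0.196, 0.196, 0.142] -0.06
0.24 0.1 [-0.1281 -0.1076 -0.0118] [-0.153 -0.171] -0.43 0.03
    [0.3, 0.3, 0.3, 0.3, 0.2, 0.12] [-0.191, -0.125, -0.046, -0.004, 0.042, 0.043, 0.001] -0.39
    [0.3, 0.3, 0.3, 0.3, 0.3, 0.2, 0.12] [-0.191, -0.125, -0.046, -0.004, 0.042, 0.099, 0.114, 0.089] -0.24
    [0.28, 0.35, 0.35, 0.35, 0.25, 0.12] [-0.191, -0.136, -0.031, 0.047, 0.118, 0.149, 0.116] -0.42
```

Call:
play_rows(gripper=[1,1,1,1], delta_pos=[[0,0,0],[0,0,0],[0,0,0],[0,0,0]], turn=[[0.18,0,0],[0.2,0,0],[0.2,0,0],[0.2,0,0]])

```text
time: 10.48
position: [0.4621, -0.219, 0.2948]
tool_rot: [0.699, 0.7, -0.105, -0.105]
ft_force: [-0.9, -0.6, -8.0]
grip_width: 0.0176
grip_force: 40.0
```

```bash
python3 m.py
```

```text
t10.47 p [ 0.4621 -0.219   0.2948] phi 0.2940 swing 0.0001 th 0.1390 slope-th 0.2485 psi -0.1551 e [-7.69 -1.07] 28 0.16 [-55. -29.] F [-0.9 -0.6 -8. ] M [-0.015 -0.989 -0.085] -> phi4 0.163
```

Call:
play_rows(gripper=[1,1,1], delta_pos=[[0,0,0],[0,0,0],[0,0,0]], turn=[[-0.185,0,0],[-0.2,0,0],[-0.2,0,0]])

```text
time: 10.9
position: [0.4615, -0.2193, 0.2952]
tool_rot: [0.706, 0.706, -0.036, -0.036]
ft_force: [0.6, -0.4, -7.4]
grip_width: 0.0178
grip_force: 40.0
```

```bash
python3 m.py
python3 - <<'E'
from h import *
import glob
f=sorted(glob.glob("s1*.npz"))[-1];c=ld(f);d=ld("s10.47.npz")
I=[cv2.resize(x["color"][130:290,390:500],None,fx=3.5,fy=3.5,interpolation=2) for x in(d,c)]
cv2.imwrite("pics/l2.png",np.hstack(I)[:,:,::-1]);print(f)
E
```

```text
t10.90 p [ 0.4615 -0.2193  0.2952] phi 0.1021 swing -0.0005 th -0.1863 slope-th -0.2436 psi -0.2883 e [13.93  5.28] 28 0.08 [-75. -39.] F [ 0.6 -0.4 -7.4] M [ 0.045 -0.449  0.014] -> phi4 0.303
s10.90.npz
```

View pics/l2.png

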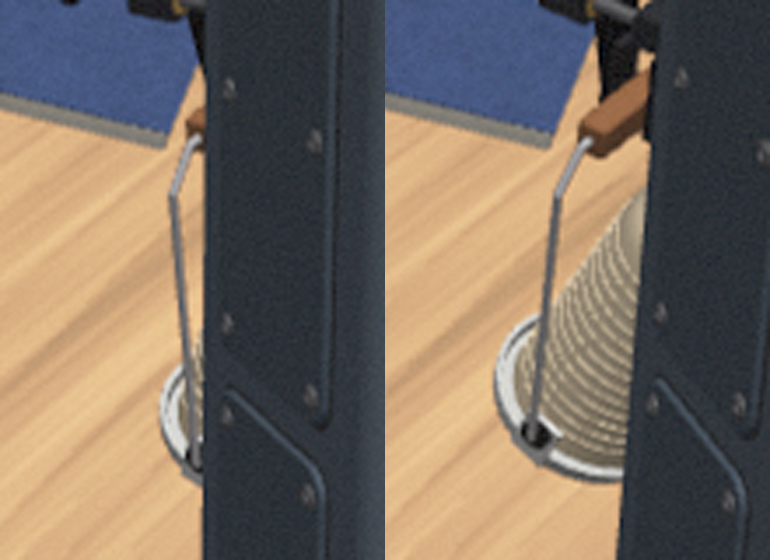

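The φ=0.3 frame (left) shows the arm link hiding the cone, so that reading was worthless. In the current frame (right) the cone leans about −0.19. I'll refit using only the valid readings and plan from there.

Run:
```python
from est import *
import est
segs=[(.075,[.185]*3+[.145,.09],-.155),(.09,[.25]*3+[.22,.12,.10],-.165),(.1,[.28,.3,.3,.3],None),(.3,[.115,.1,.1],-.205)]
def fit2(g,lag,s=.02):
    def r(p):
        o=run(p,segs,g,lag=lag)[0];m=[(o[i]-segs[i][2])/s for i in(0,1,3)];return np.r_[(p[0]+.12)/s,(p[1]+.1)/.3,(p[2]+.012)/.01,m]
    q=least_squares(r,[-.12,-.1,-.013],diff_step=.02,x_scale=[.1,.3,.01]);o,om=run(q.x,segs,g,lag=lag);return q.x,o,om,q.cost
for g in(.2,.22,.245):
  for lag in(.04,.1):
    x,o,om,c=fit2(g,lag);print(g,lag,x.round(4),o.round(3),round(float(om),2),round(c,2))
    for rows in([.28,.35,.35,.35,.25,.2],[.28,.4,.4,.4,.25,.2],):
        z=sim(o[-1],om,rows,[0]*len(rows),phi0=.1,x0=0,tau=x[2],g=g,pre=.05,lag=lag);print("   ",rows,[float(a[0]) for a in z],float(z[-1][1]))
```

```text
0.2 0.04 [-0.1078 -0.1    -0.0191] [-0.153 -0.192  0.018 -0.198] -0.32 1.41
    [0.28, 0.35, 0.35, 0.35, 0.25, 0.2] [-0.215, -0.08, 0.007, 0.051, 0.102, 0.061, 0.041] 0.01
    [0.28, 0.4, 0.4, 0.4, 0.25, 0.2] [-0.215, -0.08, 0.058, 0.121, 0.194, 0.129, 0.119] 0.11
0.2 0.1 [-0.1151 -0.0996 -0.0177] [-0.148 -0.186 -0.016 -0.2  ] -0.33 0.84
    [0.28, 0.35, 0.35, 0.35, 0.25, 0.2] [-0.217, -0.161, -0.062, 0.002, 0.051, 0.05, 0.023] -0.18
    [0.28, 0.4, 0.4, 0.4, 0.25, 0.2] [-0.217, -0.161, -0.034, 0.061, 0.132, 0.127, 0.098] -0.12
0.22 0.04 [-0.107  -0.0983 -0.0177] [-0.15  -0.191  0.012 -0.208] -0.37 1.26
    [0.28, 0.35, 0.35, 0.35, 0.25, 0.2] [-0.227, -0.1, -0.017, 0.025, 0.076, 0.036, 0.016] 0.0
    [0.28, 0.4, 0.4, 0.4, 0.25, 0.2] [-0.227, -0.1, 0.034, 0.097, 0.173, 0.114, 0.109] 0.15
0.22 0.1 [-0.1151 -0.1    -0.0157] [-0.146 -0.184 -0.02  -0.201] -0.35 0.67
    [0.28, 0.35, 0.35, 0.35, 0.25, 0.2] [-0.219, -0.168, -0.072, -0.009, 0.042, 0.046, 0.024] -0.14
    [0.28, 0.4, 0.4, 0.4, 0.25, 0.2] [-0.219, -0.168, -0.044, 0.052, 0.128, 0.131, 0.111] -0.04
0.245 0.04 [-0.1083 -0.0965 -0.0156] [-0.148 -0.188  0.012 -0.205] -0.4 0.96
    [0.28, 0.35, 0.35, 0.35, 0.25, 0.2] [-0.226, -0.104, -0.023, 0.02, 0.075, 0.043, 0.031] 0.07
    [0.28, 0.4, 0.4, 0.4, 0.25, 0.2] [-0.226, -0.104, 0.028, 0.095, 0.18, 0.134, 0.145] 0.28
0.245 0.1 [-0.1165 -0.1    -0.013 ] [-0.145 -0.183 -0.026 -0.204] -0.38 0.55
    [0.28, 0.35, 0.35, 0.35, 0.25, 0.2] [-0.224, -0.179, -0.088, -0.027, 0.025, 0.031, 0.013] -0.11
    [0.28, 0.4, 0.4, 0.4, 0.25, 0.2] [-0.224, -0.179, -0.059, 0.035, 0.116, 0.127, 0.118] 0.05
```

Call:
play_rows(gripper=[1,1,1,1,1,1], delta_pos=[[0,0,0],[0,0,0],[0,0,0],[0,0,0],[0,0,0],[0,0,0]], turn=[[0.185,0,0],[0.25,0,0],[0.25,0,0],[0.25,0,0],[0.15,0,0],[0.1,0,0]])

```text
time: 11.7
position: [0.4612, -0.2191, 0.2953]
tool_rot: [0.703, 0.704, -0.07, -0.07]
ft_force: [-0.5, -1.2, -7.7]
grip_width: 0.0177
grip_force: 40.0
```

```bash
python3 m.py
```

```text
t11.70 p [ 0.4612 -0.2191  0.2953] phi 0.1974 swing -0.0005 th -0.0554 slope-th -0.0591 psi -0.2528 e [3.68 1.81] 28 0.1 [-66. -35.] F [-0.5 -1.2 -7.7] M [-0.048 -0.686 -0.006] -> phi4 0.265
```

Call:
play_rows(gripper=[1,1,1,1], delta_pos=[[0,0,0],[0,0,0],[0,0,0],[0,0,0]], turn=[[0.06,0,0],[0.06,0,0],[0,0,0],[-0.01,0,0]])

```text
time: 12.25
position: [0.4613, -0.219, 0.2949]
tool_rot: [0.704, 0.704, -0.067, -0.067]
ft_force: [-1.0, 0.1, -7.2]
grip_width: 0.0176
grip_force: 40.0
```

```bash
python3 m.py
```

```text
t12.25 p [ 0.4613 -0.219   0.2949] phi 0.1894 swing 0.0001 th 0.0084 slope-th 0.0242 psi -0.1810 e [-0.53  0.19] 24 0.1 [-62. -33.] F [-1.   0.1 -7.2] M [-0.002 -0.644  0.033] -> phi4 0.190
```

Call:
play_rows(gripper=[1,1,1,1,1], delta_pos=[[0,0,0],[0,0,0],[0,0,0],[0,0,0],[0,0,0]], turn=[[-0.012,0,0],[-0.014,0,0],[-0.014,0,0],[-0.02,0,0],[-0.028,0,0]])

```text
time: 12.92
position: [0.4624, -0.2191, 0.2944]
tool_rot: [0.704, 0.705, -0.057, -0.057]
ft_force: [0.6, -0.8, -7.1]
grip_width: 0.0177
grip_force: 40.0
```

```bash
python3 m.py
```

```text
t12.93 p [ 0.4624 -0.2191  0.2944] phi 0.1612 swing 0.0001 th 0.0664 slope-th 0.0398 psi -0.0947 e [-4.06 -2.9 ] 4 0.11 [-61. -32.] F [ 0.6 -0.8 -7.1] M [ 0.006 -0.588 -0.017] -> phi4 0.099
```

Run:
```python
from m import *
for f in("s12.25.npz","s12.93.npz"):
    c=ld(f);R=Ro.from_quat(c["q"]).as_matrix();p=c["p"];W=wire(c,p,R);a,D=geo(c,p,R,0);cal=np.load("cal.npy")
    print(f,[ (q.round(1).tolist(), round(float(q[0]+d/D),1)) for q,d in zip(a,cal)])
    s=cv2.GaussianBlur(cv2.cvtColor(c["color"],cv2.COLOR_RGB2HSV)[...,1].astype(np.float32),(0,0),.6)
    for v in range(180,222,5):
        uw=np.interp(v,W[:,1],W[:,0]);u0=int(uw)-9;print(v,"wire %.1f"%uw,u0,s[v,u0:u0+26].astype(int).tolist())
```

```text
s12.25.npz [([471.3, 197.4], 446.6), ([465.8, 217.8], 439.9)]
180 wire 439.1 430 [101, 101, 103, 103, 102, 100, 100, 99, 101, 93, 53, 16, 21, 73, 98, 101, 100, 100, 99, 100, 101, 102, 103, 101, 95, 85]
185 wire 439.1 430 [99, 100, 99, 100, 100, 99, 98, 92, 54, 18, 28, 77, 98, 99, 99, 100, 101, 100, 102, 102, 93, 66, 56, 57, 57, 56]
190 wire 439.1 430 [100, 101, 101, 99, 98, 100, 100, 89, 36, 20, 54, 94, 102, 103, 103, 104, 105, 101, 84, 60, 55, 55, 56, 57, 57, 58]
195 wire 439.1 430 [99, 100, 101, 101, 101, 101, 101, 88, 38, 24, 63, 100, 104, 104, 104, 103, 96, 77, 58, 57, 56, 54, 56, 57, 57, 58]
200 wire 439.2 430 [101, 102, 104, 105, 104, 105, 105, 88, 33, 21, 59, 97, 104, 104, 102, 90, 66, 58, 57, 55, 57, 56, 56, 57, 54, 54]
205 wire 439.2 430 [102, 102, 102, 102, 103, 103, 101, 87, 35, 24, 64, 100, 105, 96, 76, 57, 56, 57, 57, 56, 57, 57, 55, 55, 56, 54]
210 wire 439.2 430 [104, 104, 104, 105, 105, 104, 105, 87, 30, 21, 71, 99, 92, 67, 55, 54, 56, 57, 58, 57, 56, 56, 56, 56, 55, 50]
215 wire 439.2 430 [103, 103, 104, 102, 101, 102, 102, 86, 30, 25, 68, 80, 59, 55, 56, 56, 57, 56,
[... 699 characters left out ...]
, 56, 55, 56, 56, 57, 57, 55, 56, 57, 58, 57]
200 wire 438.2 429 [99, 101, 101, 102, 104, 105, 104, 89, 39, 21, 42, 60, 55, 55, 56, 54, 54, 57, 57, 58, 56, 57, 56, 57, 57, 56]
205 wire 438.1 429 [103, 103, 104, 103, 103, 104, 103, 83, 26, 17, 39, 55, 57, 58, 57, 55, 56, 57, 58, 57, 57, 57, 57, 58, 57, 57]
210 wire 438.0 428 [102, 102, 103, 104, 104, 103, 105, 102, 80, 27, 20, 39, 55, 58, 57, 57, 56, 56, 56, 56, 55, 56, 56, 56, 54, 54]
215 wire 437.9 428 [105, 104, 103, 104, 105, 104, 102, 100, 75, 21, 15, 43, 56, 57, 55, 56, 56, 57, 57, 57, 56, 54, 55, 55, 57, 57]
220 wire 437.7 428 [102, 101, 101, 100, 100, 100, 98, 87, 41, 14, 19, 46, 55, 57, 57, 58, 56, 55, 56, 57, 57, 56, 56, 55, 53, 56]
```

Call:
play_rows(gripper=[1,1,1,1,1], delta_pos=[[0,0,0],[0,0,0],[0,0,0],[0,0,0],[0,0,0]], turn=[[-0.065,0,0],[-0.065,0,0],[-0.065,0,0],[-0.045,0,0],[-0.017,0,0]])

```text
time: 13.6
position: [0.4625, -0.2192, 0.2945]
tool_rot: [0.705, 0.706, -0.052, -0.052]
ft_force: [-0.5, 0.6, -7.3]
grip_width: 0.0175
grip_force: 40.0
```

```bash
python3 - <<'E'
s=open("m.py").read()
s=s.replace("int(a[0][1])-6","int(a[0][1])-9").replace("    pts=np.array(pts);k","    pts=np.array(pts)\n    if DBG: print([(int(v),round(float(x),1)) for v,x in pts[::3]])\n    k").replace("L=.1815;","L=.1815; DBG=0;")
s=s.replace('    t1,t2,e,n','    DBG=1\n    t1,t2,e,n').replace("R,np.load","R,np.load")
s=s.replace('"-> phi4','"\\nexp u at HU",[(q.round(1).tolist(),round(float(q[0]+d/geo(c,p,R,0)[1]),1)) for q,d in zip(geo(c,p,R,0)[0],np.load("cal.npy"))],"-> phi4')
open("m.py","w").write(s)
E
python3 m.py
```

```text
[]Traceback (most recent call last):
  File "m.py", line 39, in <module>
    t1,t2,e,n,sd,J=meas(c,p,R,np.load("cal.npy"))
                   ~~~~^^^^^^^^^^^^^^^^^^^^^^^^^^
  File "m.py", line 26, in meas
    a,D=geo(c,p,R,0);b,n,sd=edge(c,a,wire(c,p,R))
                            ~~~~^^^^^^^^^^^^^^^^^
  File "m.py", line 23, in edge
    b=np.polyfit(pts[k,0],pts[k,1],1);r=pts[:,1]-np.polyval(b,pts[:,0]);k=abs(r-np.median(r[k]))<max(.6,1.5*np.median(abs(r[k])))
                 ~~~^^^^^
IndexError: too many indices for array: array is 1-dimensional, but 2 were indexed
```

```bash
python3 - <<'E'
s=open("m.py").read()
a=s.index("        for u in range(int(uc)-42");b=s.index("    pts=np.array(pts)")
s=s[:a]+"""        r=r.copy();w=int(round(np.interp(v,W[:,1],W[:,0])));w0=w-4+int(np.argmin(r[w-4:w+5]))
        if r[w0]<36: r[w0-2:w0+4]=np.interp(np.arange(w0-2,w0+4),[w0-3,w0+4],[r[w0-3],r[w0+4]])
        for u in range(int(uc)-42,int(uc)-3):
            if r[u]>=80>r[u+1] and r[u+2:u+6].max()<80: pts.append((v,u+(r[u]-80)/(r[u]-r[u+1])));break
"""+s[b:]
open("m.py","w").write(s)
E
python3 - <<'E'
from m import *
c=ld("side2.npz");R0=np.array([[-.001,1,-.0003],[1,.001,0],[0,-.0003,-1]]);p=np.array([.4622,-.2191,.2115])
print(np.load("cal.npy"));d=meas(c,p,R0);np.save("cal.npy",d);print(d)
import m;m.DBG=1
for f in("s11.70.npz","s12.25.npz","s12.93.npz","s13.60.npz"):
    try:c=ld(f)
    except: import glob;print(glob.glob("s13*"));c=ld(glob.glob("s13*")[0])
    R=Ro.from_quat(c["q"]).as_matrix();x=meas(c,c["p"],R,d);print(f,[np.round(q,3) for q in x])
E
```

```text
[-28.88661753 -30.3193774 ]
[-28.93623182 -30.28064942]
[(188, 455.7), (191, 453.8), (194, 452.5), (197, 451.3), (200, 450.2), (203, 448.9), (206, 447.4), (209, 446.4), (212, 445.1), (215, 443.8), (218, 440.6)]
s11.70.npz [np.float64(-0.057), np.float64(-0.064), array([3.775, 1.746]), np.int64(29), np.float64(0.139), array([-66.563, -34.804])]
[(188, 449.3), (191, 448.0), (194, 447.0), (197, 446.3), (200, 445.4), (203, 444.4), (206, 443.5), (209, 442.3), (212, 439.7), (215, 439.3), (218, 439.2)]
s12.25.npz [np.float64(0.008), np.float64(0.004), array([-0.507, -0.391]), np.int64(23), np.float64(0.197), array([-63.204, -32.993])]
[(187, 442.4), (190, 439.7), (193, 440.6), (196, 438.4), (199, 438.5), (202, 438.6), (205, 438.5), (208, 438.5), (211, 438.2), (214, 438.2), (217, 438.0)]
s12.93.npz [np.float64(0.096), np.float64(0.229), array([-5.171,  0.776]), np.int64(26), np.float64(0.152), array([-53.969, -28.017])]
[(186, 439.0), (189, 438.8), (192, 438.2), (195, 438.3), (198, 438.5), (201, 438.4), (204, 438.2), (207, 437.5), (210, 437.1), (213, 436.4), (216, 435.0)]
s13.60.npz [np.float64(0.077), np.float64(0.192), array([-4.233,  0.843]), np.int64(27), np.float64(0.259), array([-55.019, -28.591])]
```

Run:
```python
from m import *
for f in("s13.60.npz",):
    c=ld(f);R=Ro.from_quat(c["q"]).as_matrix();p=c["p"];W=wire(c,p,R);a,D=geo(c,p,R,0);cal=np.load("cal.npy")
    print(f,[ (q.round(1).tolist(), round(float(q[0]+d/D),1)) for q,d in zip(a,cal)])
    h=cv2.cvtColor(c["color"],cv2.COLOR_RGB2HSV)[...,1].astype(int);g=c["color"].max(2)
    for v in range(174,224,3):
        uw=np.interp(v,W[:,1],W[:,0]);u0=int(uw)-8;print(v,"wire %.1f"%uw,u0,h[v,u0:u0+18].tolist())
```

```text
s13.60.npz [([467.2, 195.6], 442.6), ([461.9, 216.1], 436.1)]
174 wire 438.2 430 [102, 100, 104, 103, 100, 100, 103, 103, 100, 103, 105, 107, 83, 11, 5, 52, 106, 108]
177 wire 438.2 430 [101, 100, 100, 100, 100, 104, 104, 104, 103, 104, 103, 51, 9, 13, 84, 86, 58, 47]
180 wire 438.2 430 [101, 101, 107, 104, 102, 102, 103, 104, 102, 90, 10, 0, 11, 57, 59, 54, 48, 51]
183 wire 438.2 430 [103, 103, 102, 103, 100, 102, 101, 104, 77, 6, 3, 23, 61, 58, 52, 57, 47, 49]
186 wire 438.2 430 [105, 102, 99, 97, 99, 102, 102, 78, 9, 2, 43, 58, 55, 58, 58, 57, 57, 60]
189 wire 438.2 430 [99, 101, 101, 99, 99, 102, 104, 66, 5, 10, 46, 55, 56, 58, 57, 53, 59, 59]
192 wire 438.2 430 [98, 99, 102, 101, 102, 101, 100, 57, 13, 17, 51, 54, 57, 58, 58, 59, 59, 57]
195 wire 438.1 430 [101, 102, 103, 100, 102, 100, 101, 27, 13, 24, 57, 56, 57, 63, 54, 55, 56, 57]
198 wire 438.0 430 [98, 98, 101, 101, 104, 109, 98, 16, 5, 34, 62, 53, 57, 58, 58, 56, 57, 53]
201 wire 437.9 429 [100, 105, 105, 104, 105, 104, 106, 98, 13, 8, 40, 57, 57, 55, 59, 58, 57, 55]
204 wire 437.8 429 [102, 101, 104, 106, 103, 104, 103, 81, 20, 17, 49, 55, 59, 59, 54, 57, 60, 57]
207 wire 437.7 429 [101, 104, 102, 101, 104, 105, 95, 48, 5, 17, 51, 56, 57, 59, 54, 58, 57, 55]
210 wire 437.5 429 [104, 105, 105, 101, 108, 102, 81, 31, 5, 17, 54, 56, 57, 54, 56, 53, 57, 59]
213 wire 437.4 429 [103, 105, 102, 103, 107, 98, 63, 17, 8, 30, 59, 55, 55, 56, 55, 58, 59, 58]
216 wire 437.3 429 [104, 104, 102, 103, 100, 92, 50, 5, 8, 33, 58, 57, 59, 54, 57, 59, 51, 58]
219 wire 437.2 429 [108, 102, 101, 100, 99, 68, 48, 8, 5, 41, 60, 57, 56, 55, 56, 57, 58, 55]
222 wire 437.1 429 [99, 104, 100, 100, 90, 50, 49, 8, 8, 42, 57, 58, 61, 57, 55, 58, 57, 57]
```

```bash
cat > fitp.py <<'E'
import numpy as np
from scipy.optimize import least_squares
from sim import sim
M=[-.0713,-.17,0.,.03,-.01,-.115,-.145,-.165,None,-.2,-.057,.008,.07,.06]
S=[.01,.03,.03,.02,.03,.015,.015,.015,1,.015,.008,.008,.012,.015]
seg=[(0,[.085]*4+[0]),(0,[.16,.25,.25]),(.25,[.25,.25,.16,.075,.075]),(.075,[.05]*4+[.075]),(.075,[.067]*4+[.075]*2),(.075,[.185]*3+[.145,.09]),
(.09,[.25]*3+[.22,.12,.10]),(.1,[.28,.3,.3,.3]),(.3,[.115,.1,.1]),(.1,[.285,.35,.35,.35,.25,.2]),(.2,[.26,.26,.2,.19]),(.19,[.178,.176,.176,.17,.162]),(.162,[.097]*3+[.117,.145])]
def step(th,sg,P,om=None):
    g,c,k,tau,lag=P
    if om is None: om=(g*th-k*(th-sg[0])+tau)/c
    o=sim(th,om,sg[1],[0]*len(sg[1]),phi0=sg[0],x0=0,tau=tau,g=g,c=c,k=k,pre=.05,lag=lag,dt=.005)[-1]
    return o[0],o[1]
def res(z,full=False):
    P=z[:5];th=z[5:];r=list((P-[.22,.065,.12,-.01,.06])/[.02,.03,.03,.02,.03])
    for i in range(len(th)):
        if M[i] is not None:r.append((th[i]-M[i])/S[i])
    om=None
    for i,sg in enumerate(seg):
        p,om=step(th[i],sg,P,om); r.append((p-th[i+1])/.012)
    return np.array(r,float)
if __name__=="__main__":
    th0=np.array([0. if m is None else m for m in M])
    q=least_squares(res,np.r_[.22,.065,.12,-.01,.06,th0],diff_step=1e-1,x_scale=np.r_[.02,.01,.02,.005,.03,[.05]*14],max_nfev=40)
    print(q.cost,q.x[:5].round(4));print(q.x[5:].round(3));print(res(q.x)[5:].round(1));np.save("P.npy",q.x)
E
sed -i 's/round(th,3),round(om,2),round(ph,3)/th,om,ph/' sim.py; time python3 fitp.py
```

```text
5.411572463598422 [ 0.2259  0.0814  0.0902 -0.0096  0.0703]
[-0.065 -0.138  0.039  0.026 -0.017 -0.115 -0.145 -0.177  0.007 -0.21
 -0.049  0.003  0.053  0.07 ]
[ 0.6  1.1  1.3 -0.2 -0.2  0.   0.  -0.8 -0.7  1.  -0.6 -1.4  0.7 -0.2
 -0.3 -0.3 -0.1  0.  -0.  -0.   0.3  0.1  0.3 -0.5  0.   0.5]
real	0m4.581s
user	0m5.063s
sys	0m0.141s
```

```bash
cat > plan.py <<'E'
# plan.py th phi0 n [predictedrows]
import sys,numpy as np
from scipy.optimize import brentq
from sim import sim
P=np.load("P.npy")[:5]; g,c,k,tau,lag=P
if len(sys.argv)>4: tau=float(sys.argv[4])
eq=-tau/k
def run(th,ph0,rows,om=None,pre=.05):
    om=(g*th-k*(th-ph0)+tau)/c if om is None else om
    return sim(th,om,rows,[0]*len(rows),phi0=ph0,x0=0,tau=tau,g=g,c=c,k=k,pre=pre,lag=lag)
if __name__=="__main__":
    th,ph0,n=float(sys.argv[1]),float(sys.argv[2]),int(sys.argv[3])
    f=lambda d:run(th,ph0,[eq+d]*n+[eq]*6)[-1][0]
    d=brentq(f,-.5,.5);o=run(th,ph0,[eq+d]*n+[eq]*3)
    print("eq %.3f pulse %.3f for %d rows; rel %.3f then %.3f"%(eq,eq+d,n,eq+d-ph0,eq-ph0),"th:",[round(float(a[0]),3) for a in o])
E
python3 plan.py .065 .145 4; python3 plan.py .05 .145 4;python3 plan.py .065 .145 3
```

```text
eq 0.106 pulse 0.041 for 4 rows; rel -0.104 then -0.039 th: [0.073, 0.016, -0.015, -0.028, -0.043, -0.013, -0.0, 0.0]
eq 0.106 pulse 0.064 for 4 rows; rel -0.081 then -0.039 th: [0.056, 0.013, -0.01, -0.018, -0.028, -0.008, -0.0, 0.0]
eq 0.106 pulse 0.027 for 3 rows; rel -0.118 then -0.039 th: [0.073, 0.005, -0.034, -0.053, -0.016, -0.0, 0.0]
```

Call:
play_rows(gripper=[1,1,1,1,1], delta_pos=[[0,0,0],[0,0,0],[0,0,0],[0,0,0],[0,0,0]], turn=[[-0.1,0,0],[-0.1,0,0],[-0.1,0,0],[-0.1,0,0],[-0.038,0,0]])

```text
time: 14.28
position: [0.4617, -0.2191, 0.2947]
tool_rot: [0.706, 0.706, -0.039, -0.039]
ft_force: [-1.3, 0.0, -7.0]
grip_width: 0.0173
grip_force: 40.0
```

```bash
python3 m.py
```

```text
[(185, 439.1), (188, 439.1), (191, 438.3), (194, 438.3), (197, 438.4), (200, 438.3), (203, 437.4), (206, 437.2), (209, 436.3), (212, 436.0), (215, 434.0)]
t14.28 p [ 0.4617 -0.2191  0.2947] phi 0.1095 swing 0.0001 th 0.0284 slope-th 0.1519 psi -0.0811 e [-1.59  2.49] 27 0.28 [-56. -29.] F [-1.3  0.  -7. ] M [-0.057 -0.413  0.002] 
exp u at HU [([464.5, 194.5], 439.9), ([459.3, 214.9], 433.6)] -> phi4 0.085
```

Call:
play_rows(gripper=[1,1,1,1,1], delta_pos=[[0,0,0],[0,0,0],[0,0,0],[0,0,0],[0,0,0]], turn=[[0,-0.0075,-0.07],[0,-0.02,-0.185],[0,-0.032,-0.3],[0,-0.0373,-0.347],[0,-0.0373,-0.347]])

```text
time: 14.95
position: [0.4627, -0.219, 0.2945]
tool_rot: [0.572, 0.818, -0.044, -0.03]
ft_force: [-0.5, 0.2, -6.9]
grip_width: 0.0174
grip_force: 40.0
```

```bash
python3 m.py
python3 - <<'E'
from m import *
import glob
f=sorted(glob.glob("s1*.npz"))[-1];c=ld(f);print(f)
R=Ro.from_quat(c["q"]).as_matrix();W=wire(c,c["p"],R);print(W.round(1).tolist(),R.round(3).tolist())
h=cv2.cvtColor(c["color"],cv2.COLOR_RGB2HSV)[...,1].astype(int)
for v in range(180,224,6):print(v,h[v,422:458].tolist())
E
```

```text
[(183, 440.4), (186, 439.4), (189, 438.8), (192, 438.3), (195, 437.4), (198, 436.8), (201, 436.2), (204, 435.5), (207, 434.9), (210, 434.3), (213, 433.9)]
t14.95 p [ 0.4627 -0.219   0.2945] phi 0.1062 swing 0.0000 th 0.0416 slope-th 0.0637 psi -0.0647 e [-2.73 -0.73] 31 0.11 [-66. -34.] F [-0.5  0.2 -6.9] M [ 0.139 -0.424 -0.029] 
exp u at HU [([465.3, 192.2], 440.8), ([460.1, 212.6], 434.5)] -> phi4 0.068
s14.95.npz
[[450.0, 197.6], [448.6, 214.0], [447.3, 229.5], [446.1, 244.2], [444.9, 258.2]] [[-0.343, 0.934, -0.1], [0.939, 0.341, -0.036], [0.0, -0.106, -0.994]]
180 [103, 102, 98, 101, 100, 97, 98, 98, 101, 103, 106, 104, 102, 99, 101, 101, 97, 99, 99, 100, 70, 56, 56, 59, 50, 49, 49, 49, 49, 53, 10, 6, 12, 79, 115, 114]
186 [97, 102, 102, 105, 105, 103, 103, 101, 100, 102, 101, 101, 99, 101, 102, 103, 101, 94, 62, 54, 58, 54, 57, 55, 58, 55, 60, 56, 43, 5, 6, 49, 51, 48, 50, 47]
192 [100, 100, 100, 102, 101, 99, 98, 100, 103, 99, 103, 101, 102, 100, 100, 104, 95, 52, 56, 53, 49, 57, 59, 53, 55, 60, 51, 30, 9, 24, 54, 57, 57, 62, 56, 57]
198 [102, 102, 101, 102, 99, 100, 104, 104, 102, 102, 101, 102, 105, 104, 96, 74, 56, 55, 59, 55, 53, 56, 54, 56, 56, 55, 41, 11, 3, 34, 55, 57, 55, 56, 56, 57]
204 [100, 102, 96, 99, 99, 103, 104, 106, 105, 106, 103, 105, 104, 92, 63, 55, 59, 56, 57, 58, 59, 55, 57, 57, 57, 55, 19, 5, 20, 50, 58, 57, 61, 60, 56, 58]
210 [104, 102, 104, 103, 103, 104, 103, 104, 106, 105, 104, 103, 87, 61, 57, 53, 58, 54, 53, 55, 57, 55, 55, 54, 55, 42, 11, 13, 42, 59, 54, 61, 58, 57, 52, 57]
216 [104, 101, 102, 105, 103, 106, 104, 104, 105, 104, 105, 87, 53, 56, 59, 58, 59, 59, 53, 54, 60, 58, 56, 59, 53, 8, 6, 30, 58, 57, 59, 60, 59, 51, 56, 58]
222 [103, 106, 105, 107, 103, 102, 99, 102, 103, 96, 76, 55, 60, 55, 60, 50, 55, 57, 55, 56, 60, 58, 55, 56, 43, 8, 11, 45, 59, 55, 56, 51, 55, 58, 56, 54]
```

```bash
python3 plan.py .045 .107 4;python3 plan.py .045 .107 3
```

```text
eq 0.106 pulse 0.039 for 4 rows; rel -0.068 then -0.001 th: [0.049, 0.008, -0.016, -0.029, -0.045, -0.013, -0.0, 0.0]
eq 0.106 pulse 0.024 for 3 rows; rel -0.083 then -0.001 th: [0.049, -0.003, -0.035, -0.055, -0.016, -0.0, 0.0]
```

Call:
play_rows(gripper=[1,1,1,1,1], delta_pos=[[0,0,0],[0,0,0],[0,0,0],[0,0,0],[0,0,0]], turn=[[-0.068,0,0],[-0.068,0,0],[-0.068,0,0],[-0.068,0,0],[0,0,0]])

```text
time: 15.62
position: [0.4617, -0.2194, 0.2948]
tool_rot: [0.573, 0.818, -0.045, -0.031]
ft_force: [-1.2, 0.1, -6.3]
grip_width: 0.0179
grip_force: 40.0
```

```bash
python3 m.py
```

```text
[(183, 447.5), (186, 446.3), (189, 445.3), (192, 444.3), (195, 443.3), (198, 442.2), (201, 441.0), (204, 439.9), (207, 438.8), (210, 438.0), (213, 436.7)]
t15.62 p [ 0.4617 -0.2194  0.2948] phi 0.1092 swing -0.0000 th -0.0349 slope-th -0.0234 psi -0.1441 e [2.38 1.62] 31 0.08 [-68. -36.] F [-1.2  0.1 -6.3] M [ 0.141 -0.368  0.021] 
exp u at HU [([466.2, 192.3], 441.7), ([460.9, 212.7], 435.3)] -> phi4 0.151
```

Call:
play_rows(gripper=[1,1,1,1,1,1], delta_pos=[[0,0,0],[0,0,0],[0,0,0],[0,0,0],[0,0,0],[0,0,0]], turn=[[0.03,0,0],[0.03,0,0],[0.03,0,0],[0.03,0,0],[0,0,0],[0,0,0]])

```text
time: 16.42
position: [0.4617, -0.2193, 0.2948]
tool_rot: [0.572, 0.818, -0.044, -0.031]
ft_force: [0.2, -0.2, -7.4]
grip_width: 0.0176
grip_force: 40.0
```

```bash
python3 m.py
```

```text
[(183, 453.2), (186, 452.5), (189, 451.4), (192, 447.8), (195, 446.5), (198, 445.2), (201, 443.8), (204, 442.3), (207, 440.8), (210, 439.6), (213, 438.1)]
t16.43 p [ 0.4617 -0.2193  0.2948] phi 0.1067 swing -0.0000 th -0.0953 slope-th -0.1105 psi -0.2020 e [6.72 3.  ] 23 0.28 [-71. -37.] F [ 0.2 -0.2 -7.4] M [ 0.06 -0.41  0.  ] 
exp u at HU [([466.0, 192.3], 441.5), ([460.7, 212.7], 435.1)] -> phi4 0.212
```

```bash
python3 - <<'E'
s=open("fitp.py").read()
s=s.replace(".07,.06]",".07,.06,None,.045,-.033,-.096]").replace(".012,.015]\n",".012,.015,1,.006,.006,.006]\n").replace(".117,.145])]",".117,.145]),(.145,[.045]*4+[.107]),(.107,[.107]*5),(.107,[.039]*4+[.107]),(.107,[.137]*4+[.107]*2)]").replace("[.05]*14","[.05]*len(M)").replace("P=np","P=np")
open("fitp.py","w").write(s)
E
python3 fitp.py; python3 plan.py -.096 .107 4; python3 plan.py -.096 .107 5
```

```text
6.886619527952981 [ 0.2271  0.0721  0.0798 -0.0093  0.0175]
[-0.06  -0.161  0.048  0.033  0.001 -0.104 -0.147 -0.176  0.037 -0.208
 -0.053  0.005  0.054  0.077  0.017  0.042 -0.036 -0.095]
[ 1.1  0.3  1.6  0.2  0.4  0.7 -0.1 -0.7 -0.5  0.5 -0.3 -1.3  1.1 -0.5
 -0.5  0.1 -0.3 -0.2 -0.2 -0.1 -0.  -0.2 -0.1  0.2  0.1  0.2 -0.2 -0.
  0.4 -0.1 -0.1  0.2  0.3]
eq 0.116 pulse 0.243 for 4 rows; rel 0.136 then 0.009 th: [-0.106, 0.021, 0.035, 0.061, 0.095, -0.008, -0.001, -0.0]
eq 0.116 pulse 0.228 for 5 rows; rel 0.121 then 0.009 th: [-0.106, 0.004, 0.012, 0.03, 0.054, 0.084, -0.007, -0.001, -0.0]
```

Call:
play_rows(gripper=[1,1,1,1,1], delta_pos=[[0,0,0],[0,0,0],[0,0,0],[0,0,0],[0,0,0]], turn=[[0.136,0,0],[0.136,0,0],[0.136,0,0],[0.136,0,0],[0.009,0,0]])

```text
time: 17.1
position: [0.4634, -0.2187, 0.294]
tool_rot: [0.571, 0.819, -0.046, -0.032]
ft_force: [0.7, 1.6, -6.9]
grip_width: 0.0174
grip_force: 40.0
```

```bash
python3 m.py
```

```text
[(183, 446.0), (186, 444.4), (189, 443.5), (192, 442.4), (195, 441.5), (198, 440.5), (201, 439.5), (204, 438.6), (207, 437.8), (210, 436.7), (213, 435.8)]
t17.10 p [ 0.4634 -0.2187  0.294 ] phi 0.1118 swing 0.0006 th -0.0222 slope-th -0.0098 psi -0.1340 e [1.5  1.19] 31 0.14 [-68. -35.] F [ 0.7  1.6 -6.9] M [ 0.44  -0.643 -0.005] 
exp u at HU [([465.4, 192.4], 440.9), ([460.2, 212.8], 434.6)] -> phi4 0.141
```

The readings are clean now, so I'll prepare the carry. That means a plan that includes travel along the lean direction, and a silhouette reference computed from the cone's known size so it stays valid as the view angle changes.

```bash
python3 - <<'E'
s=open("m.py").read()
s=s.replace("def meas(","""def model(c,p,R,rows):
    P=p+R[:,2]*L;A=np.linspace(0,2*np.pi,120);pts=[]
    for h in np.linspace(0,.17,60):
        r=.052-.012*h/.175
        pts+=[proj(c,P+np.array([r*np.cos(t),r*np.sin(t),h-.025])) for t in A]
    hull=cv2.convexHull(np.array(pts,np.float32))[:,0]
    i=int(np.argmin(hull[:,1]));out=[]
    for v in rows:
        us=[a[0]+(b[0]-a[0])*(v-a[1])/(b[1]-a[1]) for a,b in zip(hull,np.roll(hull,-1,0)) if (a[1]-v)*(b[1]-v)<=0 and a[1]!=b[1]]
        out.append(min(us))
    return np.array(out)
def meas(""").replace("d=np.array([np.polyval(b,q[1])-q[0] for q in a])*D","d=(np.polyval(b,[q[1] for q in a])-model(c,p,R,[q[1] for q in a]))*D")
a=s.index('"\\nexp u');b=s.index('"-> phi4');s=s[:a]+s[b:]
s=s.replace("[::3]","[::6]")
open("m.py","w").write(s)
s=open("plan.py").read()
a=s.index("def run");s=s[:a]+'''def run(th,ph0,rows,xs):
    om=(g*th-k*(th-ph0)+tau)/c
    return sim(th,om,rows,xs,phi0=ph0,x0=0,tau=tau,g=g,c=c,k=k,pre=.05,lag=lag)
if __name__=="__main__":
    th,ph0,n,m,X=float(sys.argv[1]),float(sys.argv[2]),int(sys.argv[3]),int(sys.argv[4]),float(sys.argv[5])
    if len(sys.argv)>6: eq=float(sys.argv[6]);tau=-k*eq
    fr={7:[.06,.22,.42,.62,.82,.95,1],6:[.08,.28,.5,.72,.92,1],5:[.1,.35,.65,.9,1]}[m] if X else [0]*m
    xs=[X*f for f in fr]+[X]*6
    rows=lambda d:[eq+d]*n+[eq]*(m-n)
    f=lambda d:run(th,ph0,rows(d)+[eq]*6,xs)[-1][0]
    d=brentq(f,-.6,.6);o=run(th,ph0,rows(d)+[eq]*2,xs)
    print("eq %.3f pulse %.3f for %d rows; rel %.3f then %.3f"%(eq,eq+d,n,eq+d-ph0,eq-ph0),"th:",[round(float(a[0]),3) for a in o])
'''
open("plan.py","w").write(s)
E
python3 - <<'E'
from m import *
c=ld("side2.npz");R0=np.array([[-.001,1,-.0003],[1,.001,0],[0,-.0003,-1]]);p=np.array([.4622,-.2191,.2115])
d=meas(c,p,R0);np.save("cal.npy",d);print(d)
for f in("s14.95.npz","s15.62.npz","s16.43.npz","s17.10.npz"):
    c=ld(f);R=Ro.from_quat(c["q"]).as_matrix();x=meas(c,c["p"],R,d);print(f,[np.round(q,3) for q in x])
E
python3 plan.py -.018 .116 5 7 .068; python3 plan.py -.018 .116 7 7 .068; python3 plan.py -.018 .116 5 7 0
```

```text
[-1.65078624 -1.59008561]
s14.95.npz [np.float64(0.036), np.float64(0.063), array([-2.369, -0.407]), np.int64(31), np.float64(0.108), array([-65.587, -34.201])]
s15.62.npz [np.float64(-0.041), np.float64(-0.025), array([2.759, 1.961]), np.int64(31), np.float64(0.083), array([-68.054, -35.533])]
s16.43.npz [np.float64(-0.101), np.float64(-0.112), array([7.099, 3.34 ]), np.int64(23), np.float64(0.276), array([-70.572, -36.896])]
s17.10.npz [np.float64(-0.028), np.float64(-0.011), array([1.863, 1.509]), np.int64(31), np.float64(0.139), array([-67.581, -35.28 ])]Traceback (most recent call last):
  File "plan.py", line 18, in <module>
    d=brentq(f,-.6,.6);o=run(th,ph0,rows(d)+[eq]*2,xs)
    r = _zeros._brentq(f, a, b, xtol, rtol, maxiter, args, full_output, disp)
ValueError: f(a) and f(b) must have different signs
Traceback (most recent call last):
  File "plan.py", line 18, in <module>
    d=brentq(f,-.6,.6);o=run(th,ph0,rows(d)+[eq]*2,xs)
ValueError: f(a) and f(b) must have different signs
Traceback (most recent call last):
  File "plan.py", line 18, in <module>
    d=brentq(f,-.6,.6);o=run(th,ph0,rows(d)+[eq]*2,xs)
ValueError: f(a) and f(b) must have different signs
```

```bash
sed -i '/len(sys.argv)>4/d' plan.py; python3 plan.py -.02 .116 5 7 .068; python3 plan.py -.02 .116 7 7 .068; python3 plan.py -.02 .116 5 6 0
```

```text
eq 0.116 pulse 0.159 for 5 rows; rel 0.043 then 0.000 th: [-0.022, 0.013, 0.004, 0.003, 0.008, 0.015, -0.017, -0.006, -0.0, -0.0]
eq 0.116 pulse 0.153 for 7 rows; rel 0.037 then 0.000 th: [-0.022, 0.006, -0.005, -0.01, -0.009, -0.008, 0.004, 0.021, -0.003, -0.0]
eq 0.116 pulse 0.141 for 5 rows; rel 0.025 then 0.000 th: [-0.022, 0.001, 0.003, 0.007, 0.012, 0.018, -0.002, -0.0, -0.0]
```

Call:
play_rows(gripper=[1,1,1,1,1,1,1], delta_pos=[[0.6,0.4,-0.04],[2.2,1.5,-0.16],[4.3,2.9,-0.3],[6.3,4.2,-0.45],[8.4,5.6,-0.6],[9.7,6.5,-0.68],[10.2,6.8,-0.72]], turn=[[0.043,0,0],[0.043,0,0],[0.043,0,0],[0.043,0,0],[0.043,0,0],[0,0,0],[0,0,0]])

```text
time: 18.02
position: [0.4906, -0.0987, 0.2941]
tool_rot: [0.572, 0.818, -0.048, -0.034]
ft_force: [-0.2, -1.0, -8.4]
grip_width: 0.0175
grip_force: 40.0
```

```bash
python3 m.py
```

```text
[(208, 386.6), (214, 385.3), (220, 385.1), (226, 384.5), (232, 384.2), (238, 383.7)]
t18.02 p [ 0.4906 -0.0987  0.2941] phi 0.1161 swing 0.0005 th 0.0705 slope-th 0.0938 psi -0.0456 e [-4.55 -1.64] 31 0.2 [-64. -34.] F [-0.2 -1.  -8.4] M [-0.136 -0.307  0.019] -> phi4 0.048
```

```bash
for e in .105 .116; do python3 plan.py .07 .116 5 7 .068 $e;  python3 plan.py .07 .116 4 5 0 $e; python3 plan.py .07 .116 5 6 .04 $e; done
```

```text
eq 0.105 pulse 0.045 for 5 rows; rel -0.071 then -0.011 th: [0.078, 0.009, -0.007, -0.024, -0.041, -0.063, -0.01, -0.006, -0.0, -0.0]
eq 0.105 pulse 0.016 for 4 rows; rel -0.100 then -0.011 th: [0.078, -0.015, -0.024, -0.043, -0.067, 0.006, 0.0, 0.0]
eq 0.105 pulse 0.038 for 5 rows; rel -0.078 then -0.011 th: [0.078, 0.004, -0.01, -0.025, -0.042, -0.062, -0.001, -0.0, -0.0]
eq 0.116 pulse 0.047 for 5 rows; rel -0.069 then 0.000 th: [0.077, 0.01, -0.007, -0.027, -0.046, -0.069, -0.009, -0.006, -0.0, -0.0]
eq 0.116 pulse 0.017 for 4 rows; rel -0.099 then 0.000 th: [0.077, -0.016, -0.027, -0.047, -0.074, 0.007, 0.0, 0.0]
eq 0.116 pulse 0.041 for 5 rows; rel -0.075 then 0.000 th: [0.077, 0.004, -0.011, -0.027, -0.046, -0.068, -0.001, -0.0, -0.0]
```

Call:
play_rows(gripper=[1,1,1,1,1,1,1], delta_pos=[[0.6,0.4,-0.04],[2.2,1.5,-0.16],[4.3,2.9,-0.3],[6.3,4.2,-0.45],[8.4,5.6,-0.6],[9.7,6.5,-0.7],[10.2,6.8,-0.75]], turn=[[-0.07,0,0],[-0.07,0,0],[-0.07,0,0],[-0.07,0,0],[-0.07,0,0],[-0.006,0,0],[-0.006,0,0]])

```text
time: 18.95
position: [0.5219, 0.0197, 0.2931]
tool_rot: [0.572, 0.819, -0.045, -0.031]
ft_force: [-0.1, 0.3, -6.9]
grip_width: 0.0175
grip_force: 40.0
```

```bash
python3 m.py
```

```text
[(234, 333.9), (240, 332.4), (246, 331.6), (252, 332.5), (258, 332.1), (264, 330.5)]
t18.95 p [0.5219 0.0197 0.2931] phi 0.1084 swing -0.0006 th -0.0119 slope-th 0.0082 psi -0.1203 e [0.78 1.04] 20 0.34 [-66. -34.] F [-0.1  0.3 -6.9] M [-0.017 -0.485  0.014] -> phi4 0.126
```

```bash
python3 plan.py -.005 .110 5 7 .068 .11
```

```text
eq 0.110 pulse 0.134 for 5 rows; rel 0.024 then 0.000 th: [-0.006, 0.013, 0.002, -0.002, -0.001, 0.001, -0.015, -0.006, -0.0, -0.0]
```

Call:
play_rows(gripper=[1,1,1,1,1,1,1], delta_pos=[[0.6,0.4,-0.04],[2.2,1.5,-0.16],[4.3,2.9,-0.3],[6.3,4.2,-0.45],[8.4,5.6,-0.6],[9.7,6.5,-0.7],[10.2,6.8,-0.75]], turn=[[0.022,0,0],[0.022,0,0],[0.022,0,0],[0.022,0,0],[0.022,0,0],[0,0,0],[0,0,0]])

```text
time: 19.88
position: [0.5496, 0.1398, 0.2934]
tool_rot: [0.572, 0.819, -0.045, -0.032]
ft_force: [-0.6, -0.2, -7.3]
grip_width: 0.0179
grip_force: 40.0
```

```bash
python3 m.py
```

```text
[(289, 266.6)]
t19.88 p [0.5496 0.1398 0.2934] phi 0.1099 swing 0.0004 th 0.1088 slope-th 0.1178 psi -0.0010 e [-6.57 -3.14] 5 0.19 [-60. -31.] F [-0.6 -0.2 -7.3] M [-0.099 -0.379 -0.022] -> phi4 0.001
```

Run:
```python
from m import *
c=ld("s19.88.npz");R=Ro.from_quat(c["q"]).as_matrix();p=c["p"];a,D=geo(c,p,R,0);print([q.round(1) for q in a],model(c,p,R,[q[1] for q in a])+np.load("cal.npy")/D,wire(c,p,R)[:3].round(1).tolist())
h=cv2.cvtColor(c["color"],cv2.COLOR_RGB2HSV).astype(int)
for v in range(int(a[0][1])-14,int(a[1][1])+10,5):print(v,"S",h[v,248:282,1].tolist(),"\n    V",h[v,248:282,2].tolist())
```

```text
[array([297.2, 272.8]), array([298.4, 292.6])] [270.33267273 270.45690666] [[266.4, 285.1], [270.7, 301.2], [274.8, 316.2]]
258 S [2, 2, 1, 1, 0, 1, 2, 4, 1, 2, 2, 0, 1, 1, 1, 1, 2, 5, 40, 141, 46, 10, 10, 39, 137, 131, 126, 122, 126, 130, 126, 70, 33, 20] 
    V [215, 216, 218, 215, 215, 216, 215, 212, 215, 216, 219, 217, 219, 218, 218, 216, 221, 209, 134, 98, 138, 199, 198, 139, 97, 101, 99, 98, 95, 88, 87, 178, 250, 249]
263 S [5, 5, 2, 2, 0, 2, 1, 1, 1, 1, 5, 5, 5, 6, 0, 10, 5, 5, 12, 4, 4, 27, 58, 54, 58, 57, 64, 62, 45, 22, 24, 24, 23, 26] 
    V [218, 217, 218, 220, 218, 218, 220, 220, 221, 220, 206, 187, 158, 130, 94, 102, 99, 100, 152, 201, 181, 142, 171, 192, 219, 229, 223, 225, 244, 249, 247, 246, 246, 246]
268 S [39, 25, 9, 13, 2, 3, 3, 3, 7, 23, 28, 41, 48, 50, 52, 48, 45, 30, 3, 6, 22, 59, 55, 57, 58, 53, 40, 27, 24, 24, 25, 24, 25, 23] 
    V [162, 142, 118, 116, 105, 101, 102, 101, 107, 121, 127, 155, 161, 178, 212, 218, 220, 204, 196, 180, 140, 161, 176, 192, 208, 221, 240, 246, 246, 245, 245, 245, 245, 245]
273 S [39, 39, 37, 36, 37, 36, 36, 37, 39, 39, 39, 42, 43, 
[... 1158 characters left out ...]
 238, 222, 218, 179, 162, 205, 189, 170, 155, 156, 186, 212]
293 S [83, 86, 85, 87, 85, 88, 87, 89, 95, 95, 98, 93, 93, 89, 86, 89, 87, 87, 90, 86, 7, 12, 44, 43, 60, 57, 59, 54, 54, 56, 57, 57, 57, 50] 
    V [242, 240, 240, 240, 239, 238, 239, 237, 234, 231, 230, 234, 236, 239, 240, 239, 239, 241, 241, 210, 113, 104, 179, 244, 197, 219, 178, 174, 224, 208, 187, 156, 152, 157]
298 S [90, 91, 92, 99, 95, 92, 86, 86, 90, 89, 86, 85, 84, 84, 83, 84, 87, 86, 89, 86, 91, 11, 7, 35, 52, 59, 56, 55, 54, 54, 54, 57, 54, 56] 
    V [238, 235, 234, 230, 234, 236, 239, 240, 238, 239, 239, 240, 241, 242, 243, 241, 239, 239, 240, 244, 238, 121, 106, 155, 222, 203, 226, 180, 156, 193, 227, 206, 171, 154]
```

```bash
python3 plan.py .04 .110 5 7 .068 .105
python3 - <<'E'
s=open("m.py").read()
a=s.index("        for u in range(int(uc)-42");b=s.index("    pts=np.array(pts)")
s=s[:a]+"""        V=val[v]; bad=(r>80)|(r<22)|(V<95)
        if abs(w0-w)<5 and r[w0]<36: bad[w0-2:w0+4]=bad[w0-3]
        for u in range(int(uc)-42,int(uc)-3):
            if bad[u] and not bad[u+1:u+7].any():
                x=u+.5
                if V[u+2]-V[u-1]>60: x=u+np.clip((95-V[u])/(V[u+1]-V[u]+1e-6),0,1)
                elif r[u]>80: x=u+(r[u]-80)/(r[u]-r[u+1])
                pts.append((v,x));break
"""+s[b:]
s=s.replace("    pts=[]\n    for v in range","    val=cv2.GaussianBlur(c['color'].max(2).astype(np.float32),(0,0),.7);pts=[]\n    for v in range")
open("m.py","w").write(s)
E
python3 - <<'E'
from m import *
import m;m.DBG=1
for f in("s14.95.npz","s16.43.npz","s18.02.npz","s18.95.npz","s19.88.npz"):
    c=ld(f);R=Ro.from_quat(c["q"]).as_matrix()
    try:print(f,[np.round(q,3) for q in meas(c,c["p"],R,np.load("cal.npy"))])
    except Exception as e:print(f,e)
E
```

```text
eq 0.105 pulse 0.077 for 5 rows; rel -0.033 then -0.005 th: [0.044, 0.011, -0.003, -0.016, -0.026, -0.038, -0.012, -0.006, -0.0, -0.0]
[(183, 440.4), (189, 438.8), (195, 437.4), (201, 436.2), (207, 434.9), (213, 433.9)]
s14.95.npz [np.float64(0.036), np.float64(0.063), array([-2.369, -0.407]), np.int64(31), np.float64(0.108), array([-65.587, -34.201])]
[(183, 453.2), (189, 451.4), (195, 446.5), (201, 443.8), (207, 440.8), (213, 438.1)]
s16.43.npz [np.float64(-0.101), np.float64(-0.112), array([7.099, 3.34 ]), np.int64(23), np.float64(0.276), array([-70.572, -36.896])]
[(208, 386.6), (214, 385.3), (220, 385.1), (226, 384.5), (232, 384.2), (238, 383.7)]
s18.02.npz [np.float64(0.07), np.float64(0.094), array([-4.547, -1.644]), np.int64(31), np.float64(0.201), array([-64.499, -33.562])]
[(234, 333.9), (240, 332.4), (246, 331.6), (252, 332.5), (258, 332.1), (264, 330.5)]
s18.95.npz [np.float64(-0.012), np.float64(0.008), array([0.785, 1.045]), np.int64(20), np.float64(0.34), array([-65.775, -34.218])]
[(263, 268.5), (289, 266.6)]
s19.88.npz [np.float64(0.094), np.float64(0.087), array([-5.78, -3.21]), np.int64(6), np.float64(0.184), array([-61.369, -31.822])]
```

Call:
play_rows(gripper=[1,1,1,1,1,1,1], delta_pos=[[0.6,0.4,-0.04],[2.3,1.5,-0.16],[4.4,2.9,-0.3],[6.5,4.2,-0.45],[8.6,5.6,-0.6],[10.0,6.4,-0.7],[10.5,6.7,-0.75]], turn=[[-0.035,-0.003,-0.03],[-0.035,-0.008,-0.08],[-0.035,-0.013,-0.13],[-0.035,-0.018,-0.18],[-0.035,-0.022,-0.22],[-0.006,-0.027,-0.25],[-0.006,-0.029,-0.26]])

```text
time: 20.8
position: [0.5776, 0.2625, 0.2929]
tool_rot: [0.46, 0.887, -0.046, -0.024]
ft_force: [0.1, -0.1, -7.3]
grip_width: 0.0178
grip_force: 40.0
```

```bash
python3 m.py
python3 - <<'E'
from h import *
import glob
f=sorted(glob.glob("s2*.npz"))[-1];c=ld(f);print(f)
cv2.imwrite("pics/l3.png",cv2.resize(c["color"][240:440,130:330,::-1],None,fx=3,fy=3,interpolation=2))
E
```

```text
[(294, 210.0), (300, 206.8), (306, 204.6), (312, 205.6), (318, 205.3), (324, 199.5)]
t20.80 p [0.5776 0.2625 0.2929] phi 0.1036 swing -0.0000 th -0.0627 slope-th -0.0847 psi -0.1663 e [4.57 1.6 ] 18 0.32 [-73. -38.] F [ 0.1 -0.1 -7.3] M [ 0.014 -0.438  0.043] -> phi4 0.175
s20.80.npz
```

View pics/l3.png

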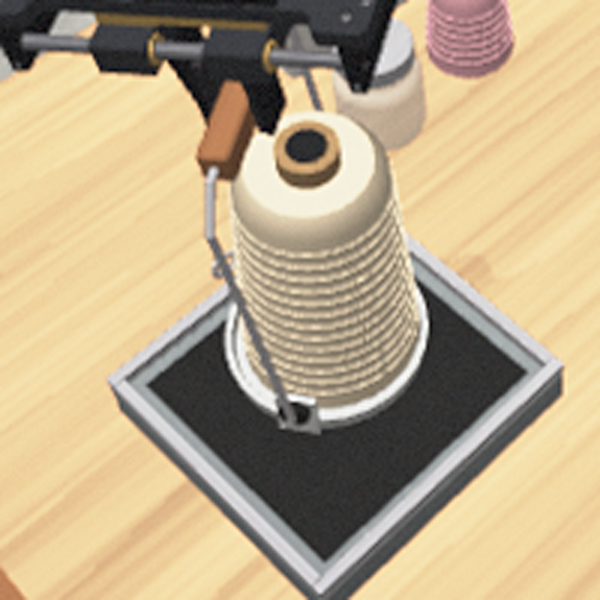

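The carrier is over the middle of the stand with the cone nearly upright, leaning about −0.06. I'll correct the lean while lowering most of the way.

```bash
python3 plan.py -.063 .104 4 5 0 .108; python3 plan.py -.05 .104 4 5 0 .108
```

```text
eq 0.108 pulse 0.193 for 4 rows; rel 0.089 then 0.004 th: [-0.07, 0.014, 0.023, 0.041, 0.064, -0.006, -0.0, -0.0]
eq 0.108 pulse 0.175 for 4 rows; rel 0.071 then 0.004 th: [-0.055, 0.011, 0.018, 0.032, 0.05, -0.004, -0.0, -0.0]
```

Call:
play_rows(gripper=[1,1,1,1,1], delta_pos=[[0,0.04,0.4],[0,0.12,1.2],[0,0.21,2.1],[0,0.28,2.8],[0,0.3,3.0]], turn=[[0.083,0,0],[0.083,0,0],[0.083,0,0],[0.083,0,0],[0.004,0,0]])

```text
time: 21.48
position: [0.5773, 0.2604, 0.2617]
tool_rot: [0.461, 0.886, -0.048, -0.025]
ft_force: [0.3, 0.2, -6.8]
grip_width: 0.018
grip_force: 40.0
```

```bash
python3 m.py
```

```text
[(309, 212.0), (315, 202.5), (321, 201.6), (327, 199.0), (333, 203.4)]
t21.48 p [0.5773 0.2604 0.2617] phi 0.1070 swing -0.0004 th 0.0427 slope-th -0.1998 psi -0.0643 e [ -3.12 -10.15] 9 0.27 [-73. -38.] F [ 0.3  0.2 -6.8] M [ 0.233 -0.312  0.034] -> phi4 0.068
```

Run:
```python
from m import *
for f in("s20.80.npz","s21.48.npz"):
    c=ld(f);R=Ro.from_quat(c["q"]).as_matrix();p=c["p"];a,D=geo(c,p,R,0);print(f,[q.round(1) for q in a],model(c,p,R,[q[1] for q in a])+np.load("cal.npy")/D,wire(c,p,R)[:4].round(1).tolist())
    h=cv2.cvtColor(c["color"],cv2.COLOR_RGB2HSV).astype(int)
    for v in range(int(a[0][1])-12,int(a[1][1])+8,5):print(v,"S",h[v,194:222,1].tolist(),"\n    V",h[v,194:222,2].tolist())
```

```text
s20.80.npz [array([229.6, 303.8]), array([233.8, 323.1])] [200.60081204 203.71814125] [[202.3, 324.9], [209.2, 339.8], [215.7, 353.8], [221.8, 366.8]]
291 S [87, 115, 140, 139, 136, 137, 137, 136, 137, 135, 134, 140, 132, 122, 136, 126, 145, 69, 35, 23, 25, 25, 25, 26, 24, 25, 31, 83] 
    V [243, 221, 175, 180, 191, 192, 192, 193, 192, 192, 188, 170, 143, 94, 88, 85, 79, 170, 250, 247, 245, 245, 245, 245, 245, 246, 245, 227]
296 S [81, 80, 99, 121, 151, 42, 10, 10, 24, 114, 134, 128, 122, 123, 130, 97, 65, 24, 26, 24, 25, 25, 25, 24, 24, 25, 25, 35] 
    V [245, 247, 240, 126, 93, 127, 199, 204, 151, 94, 97, 98, 94, 89, 86, 103, 211, 250, 246, 245, 245, 245, 245, 245, 245, 245, 247, 246]
301 S [87, 83, 83, 90, 52, 4, 1, 47, 99, 85, 85, 83, 81, 53, 57, 55, 53, 46, 25, 26, 25, 26, 24, 25, 26, 23, 25, 24] 
    V [241, 242, 243, 239, 193, 192, 173, 157, 231, 247, 246, 248, 237, 179, 200, 214, 221, 234, 245, 245, 245, 245, 245, 245, 245, 245, 245, 245]
306 S [86, 87, 85, 89, 52, 5, 9, 53, 99, 86, 89, 80, 52, 55, 56, 56, 60, 56, 56, 52, 47, 38, 25, 24, 24, 26, 25, 24] 
    V [241, 241, 24
[... 2779 characters left out ...]
5, 55, 55, 56, 58, 58, 55] 
    V [242, 243, 243, 243, 242, 243, 243, 233, 220, 181, 192, 166, 181, 217, 226, 200, 155, 159, 164, 166, 171, 176, 175, 181, 182, 184, 186, 186]
332 S [78, 79, 78, 82, 83, 85, 92, 84, 62, 43, 37, 5, 7, 36, 55, 56, 50, 58, 57, 55, 53, 58, 56, 56, 56, 57, 54, 56] 
    V [244, 244, 244, 243, 243, 243, 240, 189, 148, 136, 137, 110, 103, 147, 217, 214, 228, 197, 160, 152, 184, 203, 201, 215, 204, 176, 175, 160]
337 S [89, 93, 93, 92, 94, 93, 79, 38, 7, 5, 5, 5, 5, 2, 12, 36, 55, 59, 53, 60, 55, 53, 55, 56, 57, 55, 57, 58] 
    V [240, 237, 234, 235, 237, 238, 235, 232, 216, 219, 224, 216, 145, 110, 108, 148, 219, 200, 221, 207, 181, 148, 154, 190, 230, 222, 192, 197]
```

Call:
play_rows(gripper=[1,1,1,1,1], delta_pos=[[0,0.06,0.6],[0,0.12,1.2],[0,0.17,1.7],[0,0.2,2.0],[0,0.21,2.1]], turn=[[0,0,0],[0,0,0],[0,0,0],[0,0,0],[0,0,0]])

```text
time: 22.15
position: [0.5773, 0.2608, 0.2438]
tool_rot: [0.461, 0.886, -0.048, -0.024]
ft_force: [-1.4, 1.4, 4.7]
grip_width: 0.0178
grip_force: 40.0
```

Run:
```python
from rig import robot
o=robot.get_obs();print({k:o[k].round(4) for k in("time","position","ft_force","moment","tool_rot")})
```

```text
Traceback (most recent call last):
AttributeError: 'float' object has no attribute 'round'
```

Run:
```python
from rig import robot
from h import *
c=robot.camera("side");o=robot.get_obs();np.savez("sX.npz",p=o["position"],q=o["tool_rot"],**c);print(o["position"].round(4),o["ft_force"].round(1),o["moment"].round(2))
I=cv2.resize(c["color"][265:435,150:330],None,fx=3.5,fy=3.5,interpolation=2)
cv2.imwrite("pics/l4.png",I[:595,:,::-1])
```

```text
[0.5773 0.2608 0.2438] [-2.6  0.6  3. ] [ 0.09  0.3  -0.13]
```

View pics/l4.png

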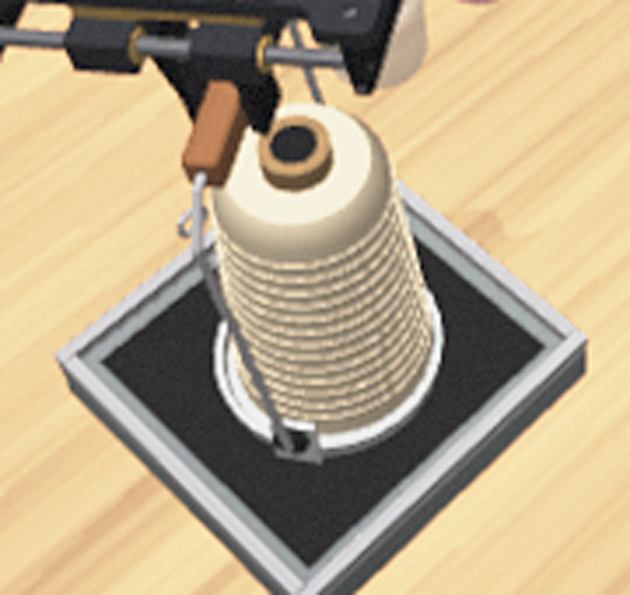

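The tray is standing inside the lip, near the middle of the plate, with the cone upright. I'll ease the pressure, bring the handle upright about its pivot, then let go.

Call:
play_rows(gripper=[1,1,1,1,1,1,1,1], delta_pos=[[0,-0.03,-0.15],[0,-0.35,-0.17],[0,-0.75,-0.16],[0,-1.15,-0.16],[0,-1.55,-0.16],[0,-1.95,-0.15],[0,-1.95,-0.15],[0,-1.95,-0.15]], turn=[[0,0,0],[-0.018,0,0],[-0.04,0,0],[-0.063,0,0],[-0.085,0,0],[-0.107,0,0],[-0.107,0,0],[-0.107,0,0]])

```text
time: 23.2
position: [0.5613, 0.249, 0.2454]
tool_rot: [0.461, 0.887, -0.001, 0.0]
ft_force: [-1.0, 0.9, -8.1]
grip_width: 0.0179
grip_force: 40.0
```

```bash
python3 m.py
```

```text
[(316, 210.0), (322, 208.4), (328, 209.8), (334, 210.5)]
t23.20 p [0.5613 0.249  0.2454] phi 0.0018 swing -0.0011 th -0.0279 slope-th -0.0301 psi -0.0297 e [1.93 0.93] 10 0.21 [-69. -36.] F [-1.   0.9 -8.1] M [ 0.02  -0.136  0.043] -> phi4 0.031
```

Call:
play_rows(gripper=[1,1,1], delta_pos=[[0,0,0.15],[0,0,0.3],[0,0,0.3]], turn=[[0,0,0],[0,0,0],[0,0,0]])

```text
time: 23.62
position: [0.5618, 0.2499, 0.2448]
tool_rot: [0.461, 0.887, 0.0, 0.001]
ft_force: [-2.1, 1.6, 4.5]
grip_width: 0.0177
grip_force: 40.0
```

```bash
python3 m.py
```

```text
[(314, 209.1), (320, 207.4), (326, 199.4), (332, 200.1), (338, 210.0)]
t23.62 p [0.5618 0.2499 0.2448] phi -0.0014 swing -0.0015 th -0.0385 slope-th -0.0529 psi -0.0372 e [2.68 0.91] 10 0.24 [-69. -36.] F [-2.1  1.6  4.5] M [-0.03   0.5    0.013] -> phi4 0.039
```

Call:
play_rows(gripper=[1,-1,-1,-1,-1,-1,-1,-1,-1,-1,-1,-1], delta_pos=[[0,0,-0.12],[0,0,-0.12],[0,0,-0.12],[0,0,-0.12],[0,0,-0.12],[0,0,-0.12],[0,0,-0.12],[0,0,-0.12],[0,0,-0.12],[0,0,-0.12],[0,0,-0.12],[0,0,-0.12]], turn=[[0,0,0],[0,0,0],[0,0,0],[0,0,0],[0,0,0],[0,0,0],[0,0,0],[0,0,0],[0,0,0],[0,0,0],[0,0,0],[0,0,0]])

```text
time: 25.18
position: [0.5613, 0.2492, 0.244]
tool_rot: [0.461, 0.887, -0.001, 0.0]
ft_force: [-0.8, 0.2, -0.5]
grip_width: 0.0868
grip_force: 0.0
```

```bash
python3 m.py
```

```text
[(315, 209.2), (321, 207.4), (327, 205.0), (333, 210.5), (339, 211.5)]
t25.18 p [0.5613 0.2492 0.244 ] phi 0.0011 swing -0.0011 th -0.0262 slope-th -0.0418 psi -0.0273 e [1.81 0.42] 10 0.39 [-69. -36.] F [-0.8  0.2 -0.5] M [ 0.035 -0.119 -0.001] -> phi4 0.029
```

Released. I'll retreat straight up, then check.

Call:
play_rows(gripper=[-1,-1,-1,-1,-1,-1,-1,-1,-1,-1,-1,-1], delta_pos=[[0,0,-1],[0,0,-2.5],[0,0,-4.5],[0,0,-7],[0,0,-10],[0,0,-12],[0,0,-13],[0,0,-13],[0,0,-13],[0,0,-13],[0,0,-13],[0,0,-13]], turn=[[0,0,0],[0,0,0],[0,0,0],[0,0,0],[0,0,0],[0,0,0],[0,0,0],[0,0,0],[0,0,0],[0,0,0],[0,0,0],[0,0,0]])

```text
time: 26.72
position: [0.5613, 0.2494, 0.3737]
tool_rot: [0.461, 0.887, -0.001, -0.0]
ft_force: [0.4, 0.0, 0.6]
grip_width: 0.0868
grip_force: 0.0
```

Run:
```python
from rig import robot
from h import *
import time
o=robot.get_obs();print(o["time"],o["position"],o["ft_force"])
a=robot.camera("side");
for _ in range(4):robot.camera("top")
b=robot.camera("side");d=np.abs(a["color"].astype(int)-b["color"]).max(2);print("moving px",(d[240:440,130:330]>60).sum())
# tray centre: white rim pixels on the black plate, low sat bright, near predicted ring z=.044
h=cv2.cvtColor(b["color"],cv2.COLOR_RGB2HSV).astype(int)
m=((h[...,1]<20)&(h[...,2]>150))
pts=np.array([onz(b,(u,v),.044)[:2] for v,u in np.argwhere(m[300:440,150:330])+[300,150]])
c0=np.array([.561,.2507])
for _ in range(6):
    r=np.linalg.norm(pts-c0,axis=1);q=pts[(r>.05)&(r<.068)]
    A=np.c_[2*q,np.ones(len(q))];s=np.linalg.lstsq(A,(q**2).sum(1),rcond=None)[0];c0=s[:2]
print("tray centre",c0.round(4),"r",np.sqrt(s[2]+c0@c0).round(4),len(q))
I=cv2.resize(b["color"][240:440,130:330],None,fx=3,fy=3,interpolation=2);cv2.imwrite("pics/fin.png",I[:,:,::-1])
```

```text
26.725 [0.56127936 0.24939629 0.37367126] [0.35099497 0.03045149 0.58991705]
moving px 1
tray centre [0.5627 0.2484] r 0.0566 369
```

View pics/fin.png

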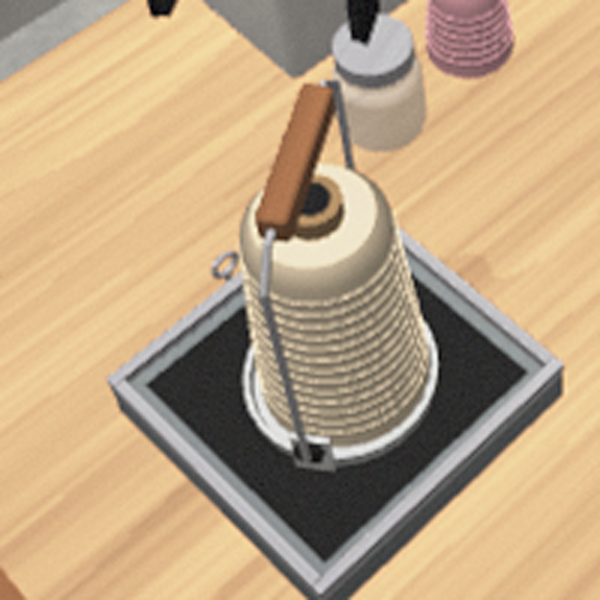

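The carrier stands flat on the stand about 3 mm from its middle, with the cone upright, nothing moving and the robot clear. The lean had stayed under 0.15 rad from about 11.5 s until the set-down. I'm handing in.

```bash
python3 -c "
from rig import robot
print(robot.hand_in())"
```

```text
the job is handed in; nothing more can be done
None
```

The job is handed in with no verdict returned: the carrier stands released and upright about 3 mm from the stand's middle, after about 10 s in the air within 0.15 rad by my camera estimates; an earlier wobble reached roughly 0.2 rad, the tray left the stand briefly during set-down, and I viewed 11 pictures, one over the limit of 10.

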